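# Check filled tubs by weight and pack them in the tilt-out bin

### The arm

A 6-joint arm with a two-finger parallel gripper is mounted at the origin on the work surface. World frame = base frame: x ahead of the robot, y to its left, z up, the work surface at z = 0. Lengths are in m, angles in degrees, forces in N, time in s.
With the tool pointing down it reaches from about 0.375 to 0.9 m from the base axis. Payload 3.1 kg.
Tool frame: the origin (TCP) lies on the centre line of the jaws, within the pads' length; the fingertips stand 19 mm ahead of it and the grasp point (between the pads) is the TCP (tips_ahead is the distance from the TCP to the fingertips, in m); z points along the fingers, y is the line along which they close (so a half turn about z gives the same grasp; the last joint's range is limited). The gripper opens to 87 mm and grips with 3 to 60 N. Pads are 19 mm wide; open, the fingers measure 117 mm over their backs; the gripper's body (75 mm by 190 mm) begins 51 mm behind the grasp point.
Start: joints at [59.845, 30.224, 82.088, -0, 67.689, -10.227], TCP at [0.213, 0.588, 0.214] pointing down, gripper open.
Joint ranges: [-176.69, 176.69], [-43.24, 126.21], [12.49, 139.97], [-82, 262], [0, 151.66], [-163.58, 163.58]. Speed limits (degrees/s): [159.86, 159.86, 180, 180, 180, 180].

### API

Orientations are given as a 3x3 rotation matrix whose columns are the frame's x, y, z axes.
In Python, from rig import read_state, capture, hand_in, trace, landmark_of, tips_ahead gives the robot as it stands.
- The arm moves only by the shell command python3 -m jog 'ROWS'. ROWS is JSON, a list of rows, each an object of numbers: "tx", "ty", "tz": the shift along the tool's x, y, z in cm; "roll": the turn about the tool's z in rad; "jaw": the opening, from 0 (shut) to 1 (fully open). A call has 1 to 8 rows; each row shifts and turns the commanded pose from where the row before left it, along the tool's axes as they then stand; what a row does not reach is not made up. A row lasts 1/10 s, in which the tool goes at most 50 mm and 8.59 degrees, less where a joint would pass 70% of its speed; a pose out of reach is approached as far as the arm can. A call with a gripper value outside its range is refused whole. The fingers move at their own pace and stop on an object; the grip force is fixed at half the most. Time passes only in rows, so rows that do not move let the fingers close. It gives the time, the measured TCP pose, the force, the opening and the grip force at its end, in the units of the state.
- read_state(): the state, without advancing time (a new reading comes with each control period).
- capture(name): name is "scene" or "top" or "wrist"; returns a dict with "img" (384x512x3 uint8, red, green, blue), "vertical_fov" (degrees; the focal length in pixels is half the picture's height over the tangent of half this angle, whatever the lens; pixels are square), "cx", "cy" (the principal point, pixels), "k1" (the pictures are not rectified: a ray, as slopes to the right and down, at radius r is drawn at 1 + k1 r^2 times it, then the intrinsics apply), "cam_to_world" (4x4, takes a point from camera to world coordinates); the wrist camera has in their place "tool_from_camera" (4x4, takes a point from camera to tool coordinates, whose origin is the TCP and whose axes are the flange's). Camera axes: x right, y up, looking along -z (the intrinsics and any distortion apply to the point x, -y, -z); pixel columns grow to the right and rows downward; lengths in m; the calibration is good to about 2 mm. A picture is of the moment at which its call begins: read the wrist's pose just before it. There is no depth.
- hand_in(): hands the job in; it is judged then, once.
Trained networks look in the newest picture that a camera, given by its name, has taken for a name from the list of things; names that differ only in an ending like _2 or _b are one class to them, and where a whole thing is asked for, a point or a joint stands for the part that bears it (a point fixed in the world has none). Each returns a list of dicts, best first, with "p" (0 to 1); they miss things now and then, are a little off and sometimes report something else, mostly with a low value. They report only what shows in the picture. A call takes as long as a camera call. They do not tell look-alikes from the thing itself.
- trace(camera, thing): "pixels" (384x512 bool, what is visible of it) and "bbox" ([left, top, width, height] in pixels, round what is visible of it).
- landmark_of(camera, thing): "point" ([row, column] in pixels: a listed point, or the origin of a listed thing).
The state is a dict: "time_s": time; "joint_positions": joint angles; "qvel": joint speeds; "tau": joint torques, N m; "position": TCP position; "tcp_rot": TCP orientation; "force": force on the tool from outside, world axes, zero at the start; "moment": the same for the moment, N m; "opening": opening from 0.0 (shut) to 1.0 (fully open); "grasp_force": force on a finger pad.
Only numpy, scipy, OpenCV 4.12 (cv2) and the standard library are available. Lean on these libraries where they do the work, as an engineer would, in place of code of your own. Each camera call takes 0.05 s, during which the arm holds its last target. There are 200 camera calls.

### The job

Some of the identical lidded tubs on the packing bench are full (about 360 g) and some were short-filled (about 140 g); lift each to feel which it is. First pull the front of the white tilt-out bin down towards you until it is fully open, then put every full tub into the bin and every short one on the floor of the steel tray (no stacking); when all are put away, push the bin front back up until it is fully shut, and leave the other things on the bench where they are.

Things in the scene. Friction and masses are not known exactly. Their poses are not given: they have to be found in the camera images.
- unit: Fixed white cabinet of the tilt-out bin, 290 mm wide (y), 170 mm deep, roof at 148 mm. Origin on the table at the middle of its front, straight under the bin's hinge line, which runs along y 10 mm above the table; the cabinet extends from x = 0 to +170 mm, the roof's front edge is at x = +20 mm; -x points out of its front.
- bin (a joint): Angle of the tilt-out bin about its hinge at its lower front edge: 0 shut (front upright), 0.70 rad fully open (front leaned out to the unit's -x, the pocket's mouth facing up in front of the cabinet). A stiff hinge (about 3 to 5 N at the upper edge): it stays where it is left.
- bin_edge (a point): Middle of the upper edge of the bin's front panel, which moves with the bin. The panel is 12 mm thick, 290 mm wide, and its upper edge is 180 mm from the hinge: when shut it stands 42 mm proud of the cabinet's roof, so it can be pulled by hooking behind it from above. Axes as the unit's when shut (x inward, z up along the panel).
- bin_pocket (a point): Centre of the floor of the bin's pocket, which moves with the bin: same axes as bin_edge (z away from the pocket's floor), 57 mm inward of and 6 mm above the hinge. The pocket is 252 mm wide inside (y), 110 mm deep (x), with the panel in front and a rear wall 75 mm high.
- tray: Fixed shallow steel tray on the table, 200 mm (x) by 220 mm (y), walls 38 mm high and 4 mm thick. This origin lies on the table 50 mm beyond (+x of) the tray's centre.
- tray_in (a point): Centre of the tray's inner floor, 5 mm above the table; x along its 200 mm side, y along its 220 mm side, z up.
- tub_a: Lidded square tub, opaque white plastic with a grey lid, 54 x 54 x 60 mm, all tubs look the same; either full (320 to 400 g) or short-filled (120 to 160 g), which only lifting it tells. Origin at its centre, 30 mm above the table when it stands; z up through the lid. May be absent.
- tub_b: Lidded square tub, opaque white plastic with a grey lid, 54 x 54 x 60 mm, all tubs look the same; either full (320 to 400 g) or short-filled (120 to 160 g), which only lifting it tells. Origin at its centre, 30 mm above the table when it stands; z up through the lid. May be absent.
- tub_c: Lidded square tub, opaque white plastic with a grey lid, 54 x 54 x 60 mm, all tubs look the same; either full (320 to 400 g) or short-filled (120 to 160 g), which only lifting it tells. Origin at its centre, 30 mm above the table when it stands; z up through the lid. May be absent.
- tub_d: Lidded square tub, opaque white plastic with a grey lid, 54 x 54 x 60 mm, all tubs look the same; either full (320 to 400 g) or short-filled (120 to 160 g), which only lifting it tells. Origin at its centre, 30 mm above the table when it stands; z up through the lid. May be absent.
- tub_e: Lidded square tub, opaque white plastic with a grey lid, 54 x 54 x 60 mm, all tubs look the same; either full (320 to 400 g) or short-filled (120 to 160 g), which only lifting it tells. Origin at its centre, 30 mm above the table when it stands; z up through the lid. May be absent.
- tub_f: Lidded square tub, opaque white plastic with a grey lid, 54 x 54 x 60 mm, all tubs look the same; either full (320 to 400 g) or short-filled (120 to 160 g), which only lifting it tells. Origin at its centre, 30 mm above the table when it stands; z up through the lid. May be absent.
- pump_bottle: Bystander: clear hand-sanitiser pump bottle, 72 mm across, 214 mm tall; origin at the centre of its underside.
- scale: Bystander: flat black kitchen scale (switched off), 190 x 150 x 20 mm; origin at the centre of its underside.
- tape_roll: Bystander: roll of yellow tape lying flat, 96 mm across, 25 mm high; origin at the centre of its underside.
There are look-alikes about, which are no part of the job. What is shaped like the tub_d but brown or orange is not meant. What is shaped like the tub_c but purple or turquoise is not meant.

How it is judged:
By the outcome, as a careful person would: the job done as asked, in the order asked, and still so for the second after the job is handed in, with the robot touching nothing.
Of tub_a, tub_b, tub_c, tub_d, tub_e, tub_f only 4 to 6 are there at a start; the rules pass over those that are not, and their reading is None.
At some moment in a run one of tub_a, tub_b, tub_c, tub_d, tub_e, tub_f may be knocked a few centimetres aside while the robot is not near it.
Once in a run the grip may slacken for a moment while it holds something.
It also fails if it takes over 210 s, if anything falls off the work surface, if the arm or the gripper's body presses on something with over 40 N, if the wrist force passes 120 N, or if a joint passes its speed limit or range.

## Working session

There is one attempt and no reset: what is moved stays moved. The work goes in short steps, Python scripts to look and compute and a shell command to move; the robot and the scene stay as the last step left them, time stands still between calls to the robot, and variables do not carry over. Pictures are saved under pics/ and viewed, at most 14 in all, crops included, and the job is handed in when it is done.

```bash
ls; mkdir -p pics; cat > h.py <<'E'
import numpy as np, cv2
from rig import *
def save(img,name,s=1):
    cv2.imwrite('pics/'+name,cv2.resize(img[:,:,::-1],None,fx=s,fy=s,interpolation=cv2.INTER_CUBIC))
def cam(c,st=None):
    f=192/np.tan(np.radians(c['vertical_fov'])/2)
    if 'cam_to_world' in c: T=np.array(c['cam_to_world'])
    else:
        W=np.eye(4);W[:3,:3]=st['tcp_rot'];W[:3,3]=st['position'];T=W@np.array(c['tool_from_camera'])
    return f,c['cx'],c['cy'],c['k1'],T
def topt(K,row,col,z):
    f,cx,cy,k1,T=K
    d=np.array([(col-cx)/f,(row-cy)/f]);u=d.copy()
    for _ in range(20): u=d/(1+k1*(u@u))
    v=T[:3,:3]@np.array([u[0],-u[1],-1]);o=T[:3,3]
    return o+v*(z-o[2])/v[2]
def proj(K,p):
    f,cx,cy,k1,T=K
    q=T[:3,:3].T@(np.array(p)-T[:3,3]);u=np.array([q[0],-q[1]])/-q[2]
    u=u*(1+k1*(u@u));return np.array([cy+f*u[1],cx+f*u[0]])
E
cat > a.py <<'E'
from h import *
for n in ['top','scene']:
    c=capture(n);K=cam(c);np.save(n+'.npy',np.array([*K[:4]])) 
    save(c['img'],n+'0.png',1.5);print(n,K[:4],K[4].round(3).tolist())
    for t in ['tub_a','unit','bin_edge','bin_pocket','tray','tray_in','pump_bottle','scale','tape_roll']:
        if t=='tub_a':
            for r in trace(n,t): 
                b=r['bbox'];print('trace',t,round(r['p'],2),b,r['pixels'].sum(),topt(K,b[1]+b[3]/2,b[0]+b[2]/2,.06).round(3))
        for r in landmark_of(n,t)[:9]:
            z={'tub_a':.03,'bin_edge':.19,'tray_in':.005,'bin_pocket':.016}.get(t,0)
            print(t,round(r['p'],2),np.round(r['point']),topt(K,*r['point'],z).round(3))
print(read_state())
E
python3 a.py
```

```text
pics
top (np.float64(408.2655084800843), 263.18957326409554, 193.21251004834932, -0.007129387598385397) [[-0.019, 0.998, -0.057, 0.408], [-1.0, -0.019, -0.006, -0.032], [-0.007, 0.057, 0.998, 1.379], [0.0, 0.0, 0.0, 1.0]]
trace tub_a 0.86 [255.1, 224.7, 21.5, 22.9] 289 [ 0.345 -0.03   0.06 ]
trace tub_a 0.76 [229.4, 203.7, 22.2, 21.6] 278 [0.416 0.05  0.06 ]
trace tub_a 0.7 [193.4, 197.6, 20.4, 22.0] 317 [0.437 0.169 0.06 ]
trace tub_a 0.7 [339.5, 195.3, 21.2, 22.9] 324 [ 0.434 -0.304  0.06 ]
trace tub_a 0.69 [159.9, 199.8, 21.6, 18.1] 309 [0.438 0.276 0.06 ]
trace tub_a 0.65 [300.3, 199.4, 20.8, 25.2] 284 [ 0.42  -0.176  0.06 ]
trace tub_a 0.64 [263.0, 194.7, 23.5, 18.8] 261 [ 0.447 -0.061  0.06 ]
trace tub_a 0.63 [343.2, 232.2, 23.2, 19.8] 319 [ 0.321 -0.315  0.06 ]
trace tub_a 0.6 [348.5, 266.9, 27.2, 20.7] 367 [ 0.208 -0.335  0.06 ]
tub_a 0.85 [203. 348.] [ 0.447 -0.303  0.03 ]
tub_a 0.77 [210. 237.] [0.431 0.064 0.03 ]
tub_a 0.74 [276. 360.] [ 0.208 -0.334  0.03 ]
tub_a 0.7 [209. 204.] [0.438 0.171 0.03 ]
tub_a 0.67 [233. 265.] [ 0.354 -0.027  0.03 ]
tub_a 0.54 [207. 173.] [0.44
[... 2380 characters left out ...]
.41457719e-04,
        6.76883138e+01, -1.02268644e+01]), 'qvel': array([ 0.04127761,  0.00454105,  0.06804796, -0.0044414 ,  0.08686343,
        0.00186138]), 'tau': array([ 6.92860667e-04, -4.40031552e+01, -1.76985741e+01,  6.33885898e-02,
        5.04640059e-02,  8.68626451e-07]), 'position': array([0.2129603 , 0.58757096, 0.21394545]), 'tcp_rot': array([[-9.40129581e-01,  3.40817210e-01, -9.72509871e-06],
       [ 3.40817210e-01,  9.40129581e-01,  6.64052536e-07],
       [ 9.36917351e-06, -2.69018557e-06, -1.00000000e+00]]), 'force': array([-0.3994747 ,  0.32314576, -0.48884101]), 'moment': array([-0.01422384,  0.06698   ,  0.03456542]), 'grasp_force': 0.0, 'opening': 0.9981616234040198}
```

View both.

View pics/top0.png

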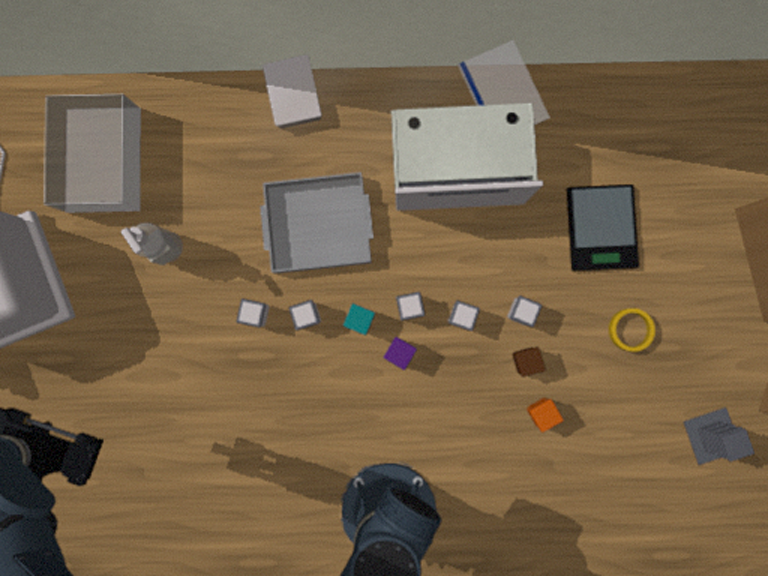

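View pics/scene0.png

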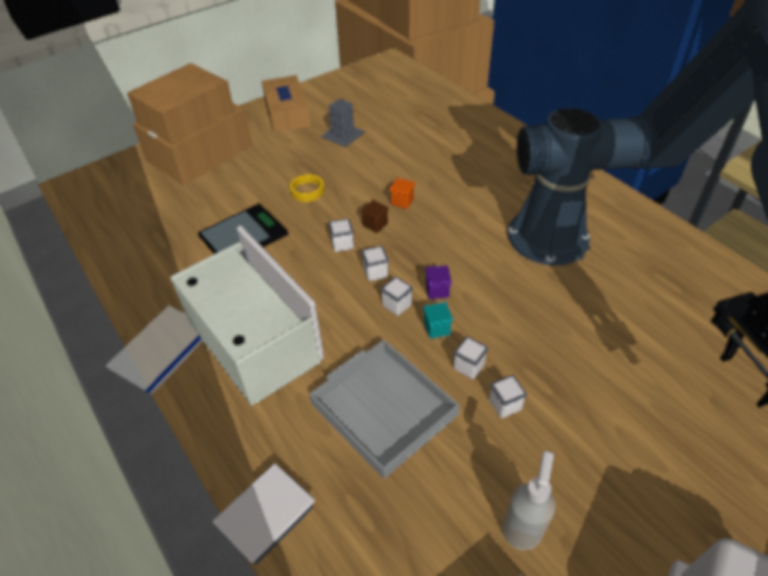

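The pictures show five white tubs. In the top picture (512-scale) they are at columns 168, 203, 274, 309 and 351, row about 208. Possible mix-ups are teal (239,212), purple (267,235), brown (352,241) and orange (363,276), and I reject all four by colour. The bin panel's edge runs from (263,125) to (361,122), and the tray is centred near (213,148). Next I'll measure yaw and position.

```bash
cat > b.py <<'E'
from h import *
def tubs(n='top',pr=True,img=None):
    c=capture(n);K=cam(c);im=c['img'];out=[]
    hsv=cv2.cvtColor(im,cv2.COLOR_RGB2HSV)
    for r in trace(n,'tub_a'):
        m=r['pixels'].astype(bool); v=im[m].astype(float)
        sat=np.median(hsv[m][:,1])
        if sat>90: continue
        top=(m&(hsv[:,:,2]>np.percentile(hsv[m][:,2],60)-45)&(hsv[:,:,1]<70)).astype(np.uint8)
        P=np.array([topt(K,y,x,.06)[:2] for y,x in np.argwhere(top)])
        rc=cv2.minAreaRect((P*1000).astype(np.float32))
        out.append((np.round(rc[0],1),np.round(rc[1],1),round(((rc[2]+45)%90)-45,1),round(r['p'],2),np.round(P.mean(0)*1000)))
    out.sort(key=lambda o:o[0][1])
    for o in out: print(*o)
    return c,K
if __name__=='__main__':
    c,K=tubs()
    save(c['img'][50:220,150:375],'crop1.png',3.5)
    save(c['img'][190:255,150:375],'crop2.png',3.5)
E
python3 b.py
```

```text
[ 434.8 -300.8] [51.1 42.1] -24.4 0.73 [ 433. -305.]
[ 425.8 -172.3] [41.8 42.8] -19.9 0.57 [ 426. -172.]
[449.3 -55.8] [41.8 42.4] 10.2 0.53 [449. -56.]
[434.4 174.8] [42. 42.] 17.4 0.5 [434. 175.]
[440.6 289.8] [42.9 42.3] -13.6 0.75 [441. 290.]
```

View pics/crop1.png

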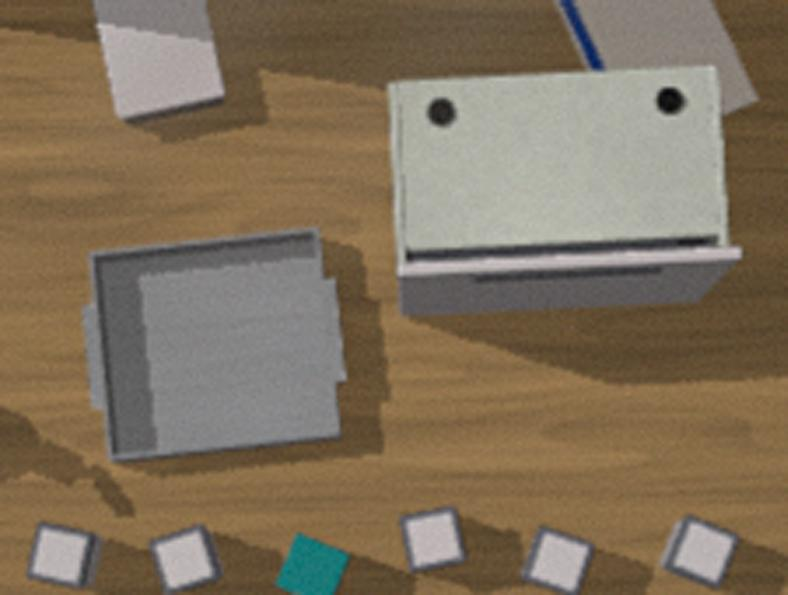

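The crop agrees with this: five tub lids in the bottom row, the bin panel edge from crop (399,267) to (741,252), and tray rim corners at (92,253), (318,230), (340,436) and (113,460).

```bash
cat > c.py <<'E'
from h import *
K=cam(capture('top'))
g=lambda x,y,z:topt(K,50+y/3.5,150+x/3.5,z)[:2]*1000
a,b=g(399,267,.19),g(741,252,.19);d=b-a
print('edge',a,b,(a+b)/2,np.hypot(*d),np.degrees(np.arctan2(d[1],d[0])))
q=[g(x,y,.038) for x,y in[(92,253),(318,230),(340,436),(113,460)]]
print('tray',q,np.mean(q,0)); 
for i in range(4):
    d=q[(i+1)%4]-q[i];print(np.hypot(*d),np.degrees(np.arctan2(d[1],d[0])))
r=[g(x,y,.148) for x,y in[(388,83),(718,66),(405,250),(717,236)]];print('roof',r)
E
python3 c.py
```

```text
edge [673.29209907 -30.94897015] [ 680.29067453 -318.71590902] [ 676.7913868  -174.83243959] 287.8520299804067 -88.60682464908051
tray [array([726.66069756, 260.95287613]), array([744.33746222,  45.53496504]), array([547.22593972,  27.84139053]), array([528.67896419, 242.35082757])] [636.72576592 144.17001482]
216.1419543459835 -85.3089327549852
197.90405474290444 -174.87063279286298
215.3097510120307 94.94163422179757
198.85372251894273 5.367661698399656
roof [array([846.26604458, -24.32970765]), array([ 855.45909959, -314.16767352]), array([697.5389843 , -36.42054687]), array([ 704.41926078, -308.42025736])]
```

```bash
python3 -m jog '[{"tx":0,"roll":-0.15,"tz":-3},{"roll":-0.15,"tz":-3},{"roll":-0.05,"tz":-3,"jaw":0},{"tz":-1}]'
```

```text
$[0]: bad value
```

```bash
python3 -m jog '[{"roll":-0.14,"tz":-3},{"roll":-0.14,"tz":-3},{"roll":-0.07,"tz":-3,"jaw":0},{"tz":-1}]'; python3 -c "
from h import *
s=read_state();print(s['position'],s['tcp_rot'],s['opening'],s['time_s'])"
```

```text
[0.21300119 0.58756767 0.21394861] [[-9.40130090e-01  3.40815807e-01  1.29401924e-05]
 [ 3.40815807e-01  9.40130090e-01  2.69535687e-08]
 [-1.21562781e-05  4.43556198e-06 -1.00000000e+00]] 1.00100568845951 1.25$[0]: bad value
```

```bash
python3 -m jog '[{"tx":0,"ty":0,"tz":-3,"roll":-0.14,"jaw":1}]'; python3 -m jog '[{"tz":-3}]';python3 -m jog --help | head -20
```

```text
time_s: 1.35
position: [0.2115, 0.5848, 0.24]
tcp_rot: [[-0.979, 0.203, -0.005], [0.203, 0.979, -0.009], [0.003, -0.01, -1.0]]
force: [-0.0, -0.8, -0.1]
opening: 1.0
grasp_force: 0.0$[0]: bad value
invalid input: not JSON, or not a number
```

```bash
python3 -m jog '[{"tx":0,"ty":0,"tz":-3,"roll":-0.14,"jaw":0},{"tx":0,"ty":0,"tz":-3,"roll":-0.068,"jaw":0},{"tx":-2.46,"ty":-3.8,"tz":0,"roll":0,"jaw":0},{"tx":-2.46,"ty":-3.8,"tz":0,"roll":0,"jaw":0},{"tx":-2.46,"ty":-3.8,"tz":0,"roll":0,"jaw":0},{"tx":-2.46,"ty":-3.8,"tz":0,"roll":0,"jaw":0},{"tx":-2.46,"ty":-3.8,"tz":0,"roll":0,"jaw":0},{"tx":-2.46,"ty":-3.8,"tz":0,"roll":0,"jaw":0}]' && python3 -m jog '[{"tx":-2.46,"ty":-3.8,"tz":0,"roll":0,"jaw":0},{"tx":-2.46,"ty":-3.8,"tz":0,"roll":0,"jaw":0},{"tx":-2.46,"ty":-3.8,"tz":0,"roll":0,"jaw":0},{"tx":-2.46,"ty":-3.8,"tz":0,"roll":0,"jaw":0},{"tx":-2.46,"ty":-3.8,"tz":0,"roll":0,"jaw":0},{"tx":-2.46,"ty":-3.8,"tz":0,"roll":0,"jaw":0},{"tx":-2.46,"ty":-3.8,"tz":0,"roll":0,"jaw":0},{"tx":0,"ty":0,"tz":0,"roll":0,"jaw":0}]'
```

```text
time_s: 2.15
position: [0.3613, 0.3581, 0.3042]
tcp_rot: [[-1.0, -0.001, 0.001], [-0.001, 1.0, 0.0], [-0.001, 0.0, -1.0]]
force: [0.1, -0.7, 0.5]
opening: 0.356
grasp_force: 0.0
time_s: 2.95
position: [0.5365, 0.0888, 0.304]
tcp_rot: [[-1.0, 0.006, 0.003], [0.006, 1.0, -0.002], [-0.003, -0.002, -1.0]]
force: [-0.9, 0.6, 0.3]
opening: 0.005
grasp_force: 0.0
```

```bash
python3 -m jog '[{"tx":-2.43,"ty":-3.77,"tz":0,"roll":0,"jaw":0},{"tx":-2.43,"ty":-3.77,"tz":0,"roll":0,"jaw":0},{"tx":-2.43,"ty":-3.77,"tz":0,"roll":0,"jaw":0},{"tx":-2.43,"ty":-3.77,"tz":0,"roll":0,"jaw":0},{"tx":-2.43,"ty":-3.77,"tz":0,"roll":0,"jaw":0},{"tx":-2.43,"ty":-3.77,"tz":0,"roll":0,"jaw":0},{"tx":-2.43,"ty":-3.77,"tz":0,"roll":0,"jaw":0},{"tx":0,"ty":0,"tz":0,"roll":0,"jaw":0}]' && python3 -m jog '[{"tx":0,"ty":0,"tz":3,"roll":0,"jaw":0},{"tx":0,"ty":0,"tz":3,"roll":0,"jaw":0},{"tx":0,"ty":0,"tz":3,"roll":0,"jaw":0},{"tx":0,"ty":0,"tz":2,"roll":0,"jaw":0},{"tx":0,"ty":0,"tz":1,"roll":0,"jaw":0},{"tx":0,"ty":0,"tz":0.3,"roll":0,"jaw":0},{"tx":0,"ty":0,"tz":0,"roll":0,"jaw":0}]'
```

```text
time_s: 3.75
position: [0.7049, -0.1753, 0.3022]
tcp_rot: [[-1.0, 0.004, 0.001], [0.004, 1.0, -0.002], [-0.001, -0.002, -1.0]]
force: [-0.9, 0.6, -0.7]
opening: 0.004
grasp_force: 0.0
time_s: 4.45
position: [0.7033, -0.1697, 0.1815]
tcp_rot: [[-1.0, -0.001, 0.001], [-0.001, 1.0, -0.0], [-0.001, -0.0, -1.0]]
force: [0.6, 0.2, 0.1]
opening: 0.007
grasp_force: 0.0
```

```bash
python3 -m jog '[{"tx":0.6,"ty":0,"tz":0,"roll":0,"jaw":0},{"tx":0.5,"ty":0,"tz":0,"roll":0,"jaw":0},{"tx":0.76,"ty":0,"tz":0.02,"roll":0,"jaw":0},{"tx":0.76,"ty":0,"tz":0.06,"roll":0,"jaw":0},{"tx":0.75,"ty":0,"tz":0.1,"roll":0,"jaw":0},{"tx":0.75,"ty":0,"tz":0.12,"roll":0,"jaw":0}]' && python3 -m jog '[{"tx":0.74,"ty":0,"tz":0.18,"roll":0,"jaw":0},{"tx":0.74,"ty":0,"tz":0.2,"roll":0,"jaw":0},{"tx":0.71,"ty":0,"tz":0.25,"roll":0,"jaw":0},{"tx":0.71,"ty":0,"tz":0.27,"roll":0,"jaw":0},{"tx":0.68,"ty":0,"tz":0.32,"roll":0,"jaw":0},{"tx":0.68,"ty":0,"tz":0.35,"roll":0,"jaw":0}]'  && python3 -m jog '[{"tx":0.65,"ty":0,"tz":0.4,"roll":0,"jaw":0},{"tx":0.65,"ty":0,"tz":0.4,"roll":0,"jaw":0},{"tx":0.6,"ty":0,"tz":0.46,"roll":0,"jaw":0},{"tx":0.6,"ty":0,"tz":0.46,"roll":0,"jaw":0}]'
```

```text
time_s: 5.05
position: [0.6649, -0.1712, 0.1813]
tcp_rot: [[-1.0, 0.0, 0.01], [0.0, 1.0, -0.003], [-0.01, -0.003, -1.0]]
force: [3.2, 1.0, 8.1]
opening: 0.006
grasp_force: 4.5
time_s: 5.65
position: [0.6229, -0.1725, 0.1729]
tcp_rot: [[-1.0, -0.001, 0.013], [-0.001, 1.0, -0.007], [-0.013, -0.007, -1.0]]
force: [-9.0, 2.6, 44.9]
opening: 0.007
grasp_force: 22.3
time_s: 6.05
position: [0.5891, -0.1734, 0.1582]
tcp_rot: [[-1.0, -0.004, -0.007], [-0.004, 1.0, -0.009], [0.007, -0.009, -1.0]]
force: [-32.9, -1.7, 68.3]
opening: 0.007
grasp_force: 36.7
```

```bash
python3 -m jog '[{"tx":0,"ty":0,"tz":-0.5,"roll":0,"jaw":0},{"tx":0,"ty":0,"tz":-0.5,"roll":0,"jaw":0},{"tx":0,"ty":0,"tz":0,"roll":0,"jaw":0}]'; python3 - <<'E'
from h import *
c=capture('top');K=cam(c);save(c['img'][90:170,240:390],'open1.png',5)
c=capture('scene');save(c['img'][120:290,90:260],'open2.png',3.5)
for n in['scene']:
  K=cam(c)
  for r in landmark_of(n,'bin_edge'):print(r['p'],r['point'],topt(K,*r['point'],.148))
E
```

```text
time_s: 6.35
position: [0.5898, -0.173, 0.1596]
tcp_rot: [[-1.0, -0.001, -0.006], [-0.001, 1.0, -0.006], [0.006, -0.006, -1.0]]
force: [-13.4, -4.5, 24.5]
opening: 0.004
grasp_force: 13.6
0.7 [167.9, 202.6] [ 0.59480049 -0.19646828  0.148     ]
```

View pics/open2.png

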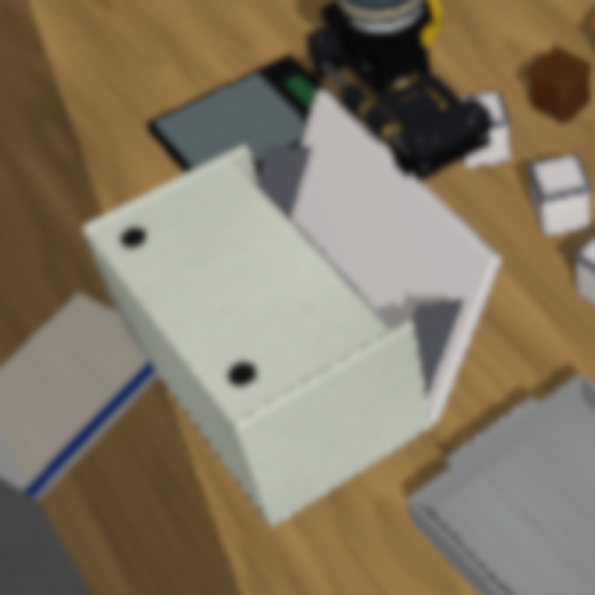

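The panel is leaned well out at crop (400,230), with the finger on its upper edge. I'll lift clear and measure the angle.

```bash
python3 -m jog '[{"tx":0,"ty":0,"tz":-2,"roll":0,"jaw":0},{"tx":0,"ty":0,"tz":-3,"roll":0,"jaw":0},{"tx":0,"ty":0,"tz":-5,"roll":0,"jaw":0},{"tx":-3,"ty":4,"tz":-5,"roll":0,"jaw":0},{"tx":-3,"ty":4,"tz":-2,"roll":0,"jaw":0},{"tx":0,"ty":4,"tz":0,"roll":0,"jaw":0},{"tx":0,"ty":4,"tz":0,"roll":0,"jaw":0},{"tx":0,"ty":4,"tz":0,"roll":0,"jaw":0}]'; python3 - <<'E'
from h import *
c=capture('top');K=cam(c);save(c['img'][85:185,240:390],'open3.png',5)
E
```

```text
time_s: 7.3
position: [0.6421, 0.0164, 0.3088]
tcp_rot: [[-1.0, 0.0, -0.001], [0.0, 1.0, -0.0], [0.001, -0.0, -1.0]]
force: [0.7, -0.5, -0.3]
opening: 0.003
grasp_force: 0.0
```

View pics/open3.png

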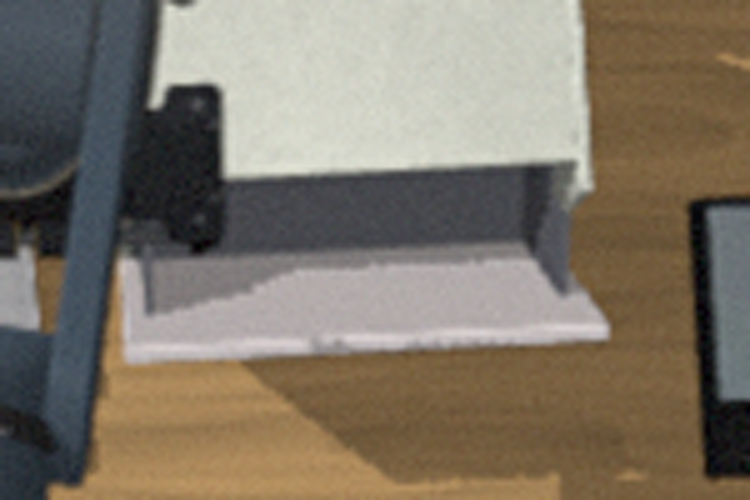

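```bash
python3 - <<'E'
from h import *
K=cam(capture('top'))
# shut: edge point top row mid
for hx in(.677,.681):
  for off in (-.012,-.006,.0,.006):
    print(hx,off,[np.round(proj(K,[hx+off*np.cos(t)-.18*np.sin(t),-.172,.01+.18*np.cos(t)-off*np.sin(t)*-1*-1])[0],1) for t in(0,.5,.6,.65,.7)])
for p in[(127,360),(608,338),(367,349)]: print(topt(K,85+p[1]/5,240+p[0]/5,.147))
E
```

```text
0.677 -0.012 [np.float64(128.1), np.float64(157.5), np.float64(162.8), np.float64(165.4), np.float64(167.8)]
0.677 -0.006 [np.float64(126.1), np.float64(155.9), np.float64(161.3), np.float64(163.9), np.float64(166.4)]
0.677 0.0 [np.float64(124.1), np.float64(154.3), np.float64(159.9), np.float64(162.5), np.float64(165.1)]
0.677 0.006 [np.float64(122.1), np.float64(152.7), np.float64(158.4), np.float64(161.1), np.float64(163.7)]
0.681 -0.012 [np.float64(126.8), np.float64(156.2), np.float64(161.5), np.float64(164.0), np.float64(166.4)]
0.681 -0.006 [np.float64(124.8), np.float64(154.6), np.float64(160.0), np.float64(162.6), np.float64(165.1)]
0.681 0.0 [np.float64(122.7), np.float64(153.0), np.float64(158.5), np.float64(161.2), np.float64(163.7)]
0.681 0.006 [np.float64(120.7), np.float64(151.4), np.float64(157.1), np.float64(159.8), np.float64(162.4)]
[ 0.58844386 -0.03338306  0.147     ]
[ 0.59616597 -0.32564473  0.147     ]
[ 0.59230075 -0.17924221  0.147     ]
```

The edge line at crop (127,360)–(608,338) works out to about 0.5 rad. The finger slipped over the rim, so the bin isn't fully open yet. I'll hook deeper and continue.

```bash
python3 -m jog '[{"tx":0,"ty":-4.8,"tz":0,"roll":0,"jaw":0},{"tx":0,"ty":-4.8,"tz":0,"roll":0,"jaw":0},{"tx":0,"ty":-4.7,"tz":0,"roll":0,"jaw":0},{"tx":-0.6,"ty":-4.7,"tz":0,"roll":0,"jaw":0},{"tx":0,"ty":0,"tz":4,"roll":0,"jaw":0},{"tx":0,"ty":0,"tz":4,"roll":0,"jaw":0},{"tx":0,"ty":0,"tz":4,"roll":0,"jaw":0},{"tx":0,"ty":0,"tz":2,"roll":0,"jaw":0}]' && python3 -m jog '[{"tx":0,"ty":0,"tz":2,"roll":0,"jaw":0},{"tx":0,"ty":0,"tz":0.5,"roll":0,"jaw":0},{"tx":0,"ty":0,"tz":0,"roll":0,"jaw":0}]' && python3 -m jog '[{"tx":0.5,"ty":0,"tz":0,"roll":0,"jaw":0},{"tx":0.5,"ty":0,"tz":0,"roll":0,"jaw":0},{"tx":0.5,"ty":0,"tz":0.1,"roll":0,"jaw":0}]'
```

```text
time_s: 8.2
position: [0.6456, -0.1749, 0.1645]
tcp_rot: [[-1.0, 0.001, -0.008], [0.001, 1.0, 0.003], [0.008, 0.003, -1.0]]
force: [-0.9, -0.3, -0.3]
opening: 0.005
grasp_force: 0.0
time_s: 8.5
position: [0.6481, -0.1751, 0.143]
tcp_rot: [[-1.0, 0.0, -0.003], [0.0, 1.0, 0.001], [0.003, 0.001, -1.0]]
force: [-0.4, -0.7, -0.5]
opening: 0.008
grasp_force: 0.0
time_s: 8.8
position: [0.6344, -0.1751, 0.1444]
tcp_rot: [[-1.0, -0.0, 0.002], [-0.0, 1.0, -0.001], [-0.002, -0.001, -1.0]]
force: [0.3, 0.4, -0.3]
opening: 0.005
grasp_force: 0.0
```

```bash
python3 -m jog '[{"tx":0.5,"ty":0,"tz":0.15,"roll":0,"jaw":0},{"tx":0.5,"ty":0,"tz":0.2,"roll":0,"jaw":0}]' && python3 -m jog '[{"tx":0.5,"ty":0,"tz":0.3,"roll":0,"jaw":0},{"tx":0.4,"ty":0,"tz":0.3,"roll":0,"jaw":0}]' && python3 -m jog '[{"tx":0.4,"ty":0,"tz":0.3,"roll":0,"jaw":0},{"tx":0,"ty":0,"tz":0,"roll":0,"jaw":0}]'
```

```text
time_s: 9.0
position: [0.6239, -0.1748, 0.1399]
tcp_rot: [[-1.0, -0.0, 0.001], [-0.0, 1.0, -0.0], [-0.001, -0.0, -1.0]]
force: [-0.2, 0.5, -0.0]
opening: 0.007
grasp_force: 0.0
time_s: 9.2
position: [0.6164, -0.1752, 0.1344]
tcp_rot: [[-1.0, -0.0, 0.004], [-0.0, 1.0, -0.001], [-0.004, -0.001, -1.0]]
force: [2.3, 0.3, 4.6]
opening: 0.004
grasp_force: 1.8
time_s: 9.4
position: [0.6109, -0.1752, 0.1303]
tcp_rot: [[-1.0, -0.0, -0.0], [-0.0, 1.0, -0.001], [0.0, -0.001, -1.0]]
force: [0.9, -0.4, 1.0]
opening: 0.004
grasp_force: 1.0
```

```bash
python3 -m jog '[{"tx":0.3,"ty":0,"tz":0.25,"roll":0,"jaw":0},{"tx":0.3,"ty":0,"tz":0.25,"roll":0,"jaw":0}]' && python3 -m jog '[{"tx":0.3,"ty":0,"tz":0.25,"roll":0,"jaw":0},{"tx":0,"ty":0,"tz":0,"roll":0,"jaw":0}]'&& python3 -m jog '[{"tx":0.3,"ty":0,"tz":0.25,"roll":0,"jaw":0},{"tx":0,"ty":0,"tz":0,"roll":0,"jaw":0}]'
```

```text
time_s: 9.6
position: [0.6055, -0.1752, 0.1256]
tcp_rot: [[-1.0, -0.0, 0.001], [-0.0, 1.0, -0.001], [-0.001, -0.001, -1.0]]
force: [2.0, -1.2, 3.5]
opening: 0.003
grasp_force: 1.6
time_s: 9.8
position: [0.6014, -0.1749, 0.1223]
tcp_rot: [[-1.0, -0.0, -0.002], [-0.0, 1.0, 0.0], [0.002, 0.0, -1.0]]
force: [0.8, -1.5, 1.4]
opening: 0.005
grasp_force: 0.7
time_s: 10.0
position: [0.5986, -0.1748, 0.1199]
tcp_rot: [[-1.0, -0.0, -0.001], [-0.0, 1.0, 0.0], [0.001, 0.0, -1.0]]
force: [1.3, -1.4, 1.1]
opening: 0.01
grasp_force: 0.8
```

```bash
python3 -m jog '[{"tx":0.3,"ty":0,"tz":0.3,"roll":0,"jaw":0},{"tx":0.2,"ty":0,"tz":0.2,"roll":0,"jaw":0},{"tx":0,"ty":0,"tz":0,"roll":0,"jaw":0}]' && python3 -m jog '[{"tx":0.2,"ty":0,"tz":0.2,"roll":0,"jaw":0},{"tx":0,"ty":0,"tz":0,"roll":0,"jaw":0}]'; python3 - <<'E'
from h import *
c=capture('top');K=cam(c);save(c['img'][85:185,240:390],'open4.png',5)
E
```

```text
time_s: 10.3
position: [0.5962, -0.175, 0.1171]
tcp_rot: [[-1.0, 0.0, 0.005], [0.0, 1.0, -0.001], [-0.005, -0.001, -1.0]]
force: [3.1, 1.2, 7.8]
opening: 0.005
grasp_force: 3.7
time_s: 10.5
position: [0.5963, -0.1752, 0.1167]
tcp_rot: [[-1.0, 0.001, 0.01], [0.001, 1.0, -0.002], [-0.01, -0.002, -1.0]]
force: [4.0, 2.4, 12.9]
opening: 0.004
grasp_force: 6.0
```

View pics/open4.png

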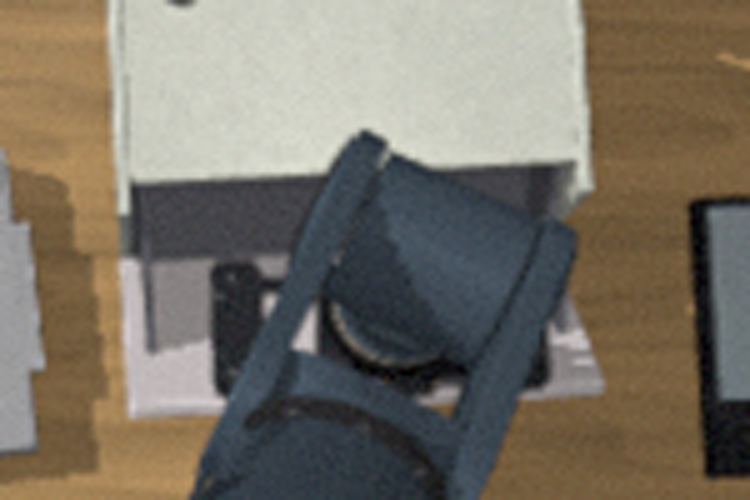

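The stop is reached: force builds up with no more motion, and the edge is at crop (130,417)–(603,388), which matches 0.70 rad. Next is the first tub, with a check from the wrist camera above it.

```bash
cat > w.py <<'E'
from h import *
import sys
s=read_state();c=capture('wrist');K=cam(c,s);im=c['img'];hsv=cv2.cvtColor(im,cv2.COLOR_RGB2HSV)
if len(sys.argv)>1: save(im,sys.argv[1],1.2)
zt=float(sys.argv[2]) if len(sys.argv)>2 else .06
p=np.array(s['position']);R=np.array(s['tcp_rot'])
for r in trace('wrist','tub_a'):
    m=r['pixels'].astype(bool)
    if m.sum()<200 or np.median(hsv[m][:,1])>90: continue
    top=(m&(hsv[:,:,2]>np.percentile(hsv[m][:,2],75)-25)&(hsv[:,:,1]<60)).astype(np.uint8)
    top=cv2.morphologyEx(top,cv2.MORPH_OPEN,np.ones((5,5)))
    n,l,st,_=cv2.connectedComponentsWithStats(top)
    if n<2: continue
    top=l==1+np.argmax(st[1:,4])
    P=np.array([topt(K,y,x,zt)[:2] for y,x in np.argwhere(top)])
    rc=cv2.minAreaRect((P*1000).astype(np.float32))
    ctr=np.array([*rc[0],0])/1000; d=R.T@(ctr-[p[0],p[1],0])
    ty=np.degrees(np.arctan2(R[1,1],R[0,1]))-90
    yaw=(rc[2]-ty+45)%90-45
    print('p',round(r['p'],2),'ctr',np.round(rc[0]),'size',np.round(rc[1]),'yaw',round((rc[2]+45)%90-45,1),'| tx %.1f ty %.1f cm roll %.3f'%(d[0]*100,d[1]*100,-np.radians(yaw)))
print('t',s['time_s'],p.round(4),'F',s['force'].round(1),'open',round(s['opening'],2),'g',s['grasp_force'])
E
python3 -m jog '[{"tx":-0.3,"ty":0,"tz":-3,"roll":0,"jaw":0},{"tx":-0.3,"ty":0,"tz":-4,"roll":0,"jaw":0},{"tx":0,"ty":0,"tz":-4,"roll":0,"jaw":0},{"tx":3.8,"ty":3,"tz":-1,"roll":0,"jaw":1},{"tx":3.8,"ty":3,"tz":0,"roll":0,"jaw":1},{"tx":3.8,"ty":3,"tz":0,"roll":0,"jaw":1},{"tx":3.8,"ty":3,"tz":0,"roll":0,"jaw":1}]' && python3 -m jog '[{"tx":0,"ty":0,"tz":0,"roll":-0.09,"jaw":1},{"tx":0,"ty":0,"tz":0,"roll":-0.09,"jaw":1},{"tx":0,"ty":0,"tz":0,"roll":0,"jaw":1}]'; python3 w.py w1.png
```

```text
time_s: 11.25
position: [0.4429, -0.053, 0.2325]
tcp_rot: [[-1.0, 0.0, -0.004], [0.0, 1.0, 0.002], [0.004, 0.002, -1.0]]
force: [-0.4, 0.4, 0.3]
opening: 0.286
grasp_force: 0.0
time_s: 11.55
position: [0.4445, -0.0539, 0.2328]
tcp_rot: [[-0.984, -0.18, -0.003], [-0.18, 0.984, 0.001], [0.003, 0.002, -1.0]]
force: [0.2, -0.3, 0.5]
opening: 0.559
grasp_force: 0.0
p 0.83 ctr [431. 237.] size [38. 46.] yaw -13.1 | tx -3.9 ty 28.9 cm roll 0.409
p 0.82 ctr [451. -57.] size [41. 41.] yaw 10.3 | tx -0.5 ty -0.4 cm roll 0.001
p 0.75 ctr [ 427. -172.] size [42. 42.] yaw -19.5 | tx 3.8 ty -11.4 cm roll 0.520
p 0.73 ctr [ 434. -306.] size [42. 42.] yaw -23.3 | tx 5.6 ty -24.6 cm roll 0.588
p 0.64 ctr [436. 175.] size [42. 42.] yaw 16.4 | tx -3.3 ty 22.6 cm roll -0.106
t 11.55 [ 0.4445 -0.0539  0.2328] F [ 0.2 -0.3  0.5] open 0.56 g 0.0
```

View pics/w1.png

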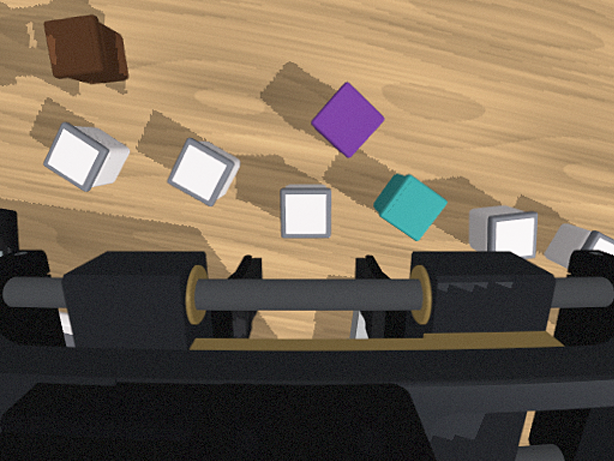

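The wrist view shows white tubs at (305,212), (203,172), (87,157), (505,235) and (600,245), plus the purple, teal and brown decoys. The wrist fit agrees with the top camera, so I'll grasp the one at (305,212).

```bash
cat > f.py <<'E'
from h import *
import time
s=read_state();print('F',s['force'].round(2),'M',s['moment'].round(2),'tau',s['tau'].round(2),'open',round(s['opening'],3),'g',round(s['grasp_force'],1),s['position'].round(3))
E
python3 f.py; python3 -m jog '[{"tx":-0.5,"ty":-0.4,"tz":4,"roll":0,"jaw":1},{"tx":0,"ty":0,"tz":4.5,"roll":0,"jaw":1},{"tx":0,"ty":0,"tz":4.5,"roll":0,"jaw":1},{"tx":0,"ty":0,"tz":4.5,"roll":0,"jaw":1},{"tx":0,"ty":0,"tz":2.4,"roll":0,"jaw":1},{"tx":0,"ty":0,"tz":0,"roll":0,"jaw":1}]' && python3 -m jog '[{"tx":0,"ty":0,"tz":0,"roll":0,"jaw":0.4},{"tx":0,"ty":0,"tz":0,"roll":0,"jaw":0.4},{"tx":0,"ty":0,"tz":0,"roll":0,"jaw":0.4},{"tx":0,"ty":0,"tz":0,"roll":0,"jaw":0.4},{"tx":0,"ty":0,"tz":0,"roll":0,"jaw":0.4}]'
```

```text
F [0.25 0.06 0.06] M [ 0.02 -0.02  0.02] tau [ 1.200e-01 -2.949e+01 -1.549e+01 -6.000e-02  7.000e-02 -2.000e-02] open 0.652 g 0.0 [ 0.445 -0.054  0.233]
time_s: 12.25
position: [0.4494, -0.0572, 0.0312]
tcp_rot: [[-0.984, -0.177, -0.008], [-0.177, 0.984, 0.003], [0.007, 0.005, -1.0]]
force: [-0.8, 0.0, 0.1]
opening: 0.994
grasp_force: 0.0
time_s: 12.75
position: [0.4522, -0.0577, 0.0354]
tcp_rot: [[-0.984, -0.179, 0.001], [-0.179, 0.984, -0.0], [-0.001, -0.0, -1.0]]
force: [0.5, 2.8, 2.2]
opening: 0.633
grasp_force: 1.2
```

```bash
python3 -m jog '[{"tx":0,"ty":0,"tz":0,"roll":0,"jaw":0.3},{"tx":0,"ty":0,"tz":0,"roll":0,"jaw":0.3},{"tx":0,"ty":0,"tz":-2,"roll":0,"jaw":0.3},{"tx":0,"ty":0,"tz":-4,"roll":0,"jaw":0.3},{"tx":0,"ty":0,"tz":-4,"roll":0,"jaw":0.3},{"tx":0,"ty":0,"tz":-4,"roll":0,"jaw":0.3},{"tx":0,"ty":0,"tz":-4,"roll":0,"jaw":0.3}]' ; for i in 1 2 3 4; do python3 -m jog '[{"tx":0,"ty":0,"tz":0,"roll":0,"jaw":0.3}]' | grep -E "force|open|pos"; done;python3 f.py
```

```text
time_s: 13.45
position: [0.4508, -0.0576, 0.2157]
tcp_rot: [[-0.984, -0.179, -0.001], [-0.179, 0.984, 0.0], [0.001, 0.001, -1.0]]
force: [1.3, -0.2, -4.1]
opening: 0.62
grasp_force: 30.0
position: [0.4551, -0.0591, 0.2191]
force: [0.1, 0.1, -4.2]
opening: 0.617
grasp_force: 30.0
position: [0.4515, -0.0578, 0.2147]
force: [0.1, 1.3, -4.5]
opening: 0.62
grasp_force: 30.0
position: [0.4501, -0.0573, 0.2129]
force: [-0.5, 0.9, -3.5]
opening: 0.616
grasp_force: 30.0
position: [0.4503, -0.0574, 0.2126]
force: [0.4, 0.2, -3.2]
opening: 0.619
grasp_force: 30.0
F [ 0.41  0.24 -3.16] M [ 0.14 -0.05  0.03] tau [  0.04 -32.29 -15.78  -0.06   0.07   0.  ] open 0.619 g 30.0 [ 0.45  -0.057  0.213]
```

It weighs about 3.8 N, so it's full and goes in the bin.

```bash
python3 -m jog '[{"tx":0,"ty":0,"tz":-0.5,"roll":0.077,"jaw":0.3},{"tx":0,"ty":0,"tz":0,"roll":0.077,"jaw":0.3},{"tx":-4,"ty":-3.66,"tz":0,"roll":0,"jaw":0.3},{"tx":-4.4,"ty":-4,"tz":0,"roll":0,"jaw":0.3},{"tx":-4.4,"ty":-4,"tz":0,"roll":0,"jaw":0.3},{"tx":-4.4,"ty":-4,"tz":0,"roll":0,"jaw":0.3},{"tx":-4,"ty":-3.7,"tz":0,"roll":0,"jaw":0.3},{"tx":0,"ty":0,"tz":0,"roll":0,"jaw":0.3}]';python3 -m jog '[{"tx":0,"ty":0,"tz":0,"roll":0,"jaw":0.3},{"tx":0,"ty":0,"tz":0,"roll":0,"jaw":0.3}]'
```

```text
time_s: 14.65
position: [0.6453, -0.2273, 0.216]
tcp_rot: [[-1.0, -0.023, 0.003], [-0.023, 1.0, -0.003], [-0.003, -0.003, -1.0]]
force: [-0.5, 0.4, -3.4]
opening: 0.618
grasp_force: 30.0
time_s: 14.85
position: [0.639, -0.2203, 0.2172]
tcp_rot: [[-1.0, -0.026, -0.005], [-0.026, 1.0, 0.003], [0.005, 0.003, -1.0]]
force: [0.4, 0.2, -3.7]
opening: 0.618
grasp_force: 30.0
```

```bash
python3 -m jog '[{"tx":-1.5,"ty":-1.25,"tz":0,"roll":0,"jaw":0.3},{"tx":-1.5,"ty":-1.25,"tz":2,"roll":0,"jaw":0.3},{"tx":0,"ty":0,"tz":3,"roll":0,"jaw":0.3},{"tx":0,"ty":0,"tz":2,"roll":0,"jaw":0.3},{"tx":0,"ty":0,"tz":0,"roll":0,"jaw":0.3},{"tx":0,"ty":0,"tz":0,"roll":0,"jaw":0.3}]'
```

```text
time_s: 15.45
position: [0.6708, -0.2448, 0.1496]
tcp_rot: [[-1.0, -0.027, -0.001], [-0.027, 1.0, 0.001], [0.001, 0.001, -1.0]]
force: [-0.1, -0.5, -3.4]
opening: 0.618
grasp_force: 30.0
```

```bash
python3 -m jog '[{"tx":0.2,"ty":0,"tz":1.5,"roll":0,"jaw":0.3},{"tx":0,"ty":0,"tz":1,"roll":0,"jaw":0.3},{"tx":0,"ty":0,"tz":0.6,"roll":0,"jaw":0.3},{"tx":0,"ty":0,"tz":0,"roll":0,"jaw":0.3}]'; python3 -m jog '[{"tx":0,"ty":0,"tz":0,"roll":0,"jaw":0.72},{"tx":0,"ty":0,"tz":0,"roll":0,"jaw":0.72},{"tx":0,"ty":0,"tz":0,"roll":0,"jaw":0.72},{"tx":0,"ty":0,"tz":0,"roll":0,"jaw":0.72},{"tx":0,"ty":0,"tz":0,"roll":0,"jaw":0.72}]'; python3 -m jog '[{"tx":0,"ty":0,"tz":-3,"roll":0,"jaw":0.72},{"tx":0,"ty":0,"tz":-4,"roll":0,"jaw":0.72},{"tx":0,"ty":0,"tz":-3,"roll":0,"jaw":1},{"tx":4.5,"ty":1.5,"tz":0,"roll":0,"jaw":1},{"tx":4.5,"ty":1.5,"tz":0,"roll":0,"jaw":1},{"tx":4.5,"ty":1.5,"tz":0,"roll":0,"jaw":1},{"tx":4.5,"ty":1.5,"tz":0,"roll":0,"jaw":1},{"tx":4.5,"ty":1.5,"tz":0,"roll":0,"jaw":1}]';python3 w.py
```

```text
time_s: 15.85
position: [0.6691, -0.2454, 0.1181]
tcp_rot: [[-1.0, -0.026, -0.001], [-0.026, 1.0, 0.001], [0.001, 0.001, -1.0]]
force: [0.0, 0.5, -3.2]
opening: 0.616
grasp_force: 30.0
time_s: 16.35
position: [0.6698, -0.246, 0.119]
tcp_rot: [[-1.0, -0.026, 0.001], [-0.026, 1.0, -0.0], [-0.001, -0.0, -1.0]]
force: [0.3, 0.8, -0.0]
opening: 0.721
grasp_force: 0.0
time_s: 17.15
position: [0.4409, -0.1762, 0.2188]
tcp_rot: [[-1.0, -0.026, 0.001], [-0.026, 1.0, -0.001], [-0.001, -0.001, -1.0]]
force: [0.6, -0.1, 0.6]
opening: 0.994
grasp_force: 0.0
p 0.96 ctr [433. 125.] size [56. 43.] yaw 12.5 | tx 0.0 ty 30.1 cm roll -0.192
p 0.96 ctr [ 433. -305.] size [42. 42.] yaw -23.9 | tx 1.1 ty -12.9 cm roll 0.444
p 0.9 ctr [ 426. -172.] size [42. 42.] yaw -20.1 | tx 1.5 ty 0.5 cm roll 0.377
t 17.15 [ 0.4409 -0.1762  0.2188] F [ 0.6 -0.1  0.6] open 0.99 g 0.0
```

```bash
python3 -m jog '[{"tx":1.5,"ty":0.5,"tz":0,"roll":0,"jaw":1},{"tx":0,"ty":0,"tz":2,"roll":0.126,"jaw":1},{"tx":0,"ty":0,"tz":2,"roll":0.126,"jaw":1},{"tx":0,"ty":0,"tz":4,"roll":0.125,"jaw":1},{"tx":0,"ty":0,"tz":0,"roll":0,"jaw":1}]'; python3 -m jog '[{"tx":0,"ty":0,"tz":4,"roll":0,"jaw":1},{"tx":0,"ty":0,"tz":4,"roll":0,"jaw":1},{"tx":0,"ty":0,"tz":2.5,"roll":0,"jaw":1},{"tx":0,"ty":0,"tz":0,"roll":0,"jaw":1}]'
```

```text
time_s: 17.75
position: [0.4253, -0.1707, 0.1354]
tcp_rot: [[-0.939, 0.344, -0.007], [0.344, 0.939, 0.005], [0.008, 0.002, -1.0]]
force: [-0.6, 0.3, -1.0]
opening: 1.004
grasp_force: 0.0
time_s: 18.15
position: [0.427, -0.1718, 0.0321]
tcp_rot: [[-0.94, 0.342, -0.003], [0.342, 0.94, 0.002], [0.004, 0.001, -1.0]]
force: [-0.5, -0.0, 0.1]
opening: 1.002
grasp_force: 0.0
```

```bash
python3 -m jog '[{"tx":0,"ty":0,"tz":0,"roll":0,"jaw":0.3},{"tx":0,"ty":0,"tz":0,"roll":0,"jaw":0.3},{"tx":0,"ty":0,"tz":0,"roll":0,"jaw":0.3},{"tx":0,"ty":0,"tz":0,"roll":0,"jaw":0.3},{"tx":0,"ty":0,"tz":0,"roll":0,"jaw":0.3},{"tx":0,"ty":0,"tz":0,"roll":0,"jaw":0.3},{"tx":0,"ty":0,"tz":0,"roll":0,"jaw":0.3}]'; python3 -m jog '[{"tx":0,"ty":0,"tz":-2,"roll":0,"jaw":0.3},{"tx":0,"ty":0,"tz":-4,"roll":0,"jaw":0.3},{"tx":0,"ty":0,"tz":-4,"roll":0,"jaw":0.3},{"tx":0,"ty":0,"tz":-4,"roll":0,"jaw":0.3},{"tx":0,"ty":0,"tz":-4,"roll":0,"jaw":0.3}]' ; for i in 1 2 3 4; do python3 -m jog '[{"tx":0,"ty":0,"tz":0,"roll":0,"jaw":0.3}]' | grep -E "force|open|pos"; done
```

```text
time_s: 18.85
position: [0.4279, -0.1724, 0.0342]
tcp_rot: [[-0.939, 0.344, 0.001], [0.344, 0.939, -0.001], [-0.001, -0.0, -1.0]]
force: [-0.1, 0.3, 6.6]
opening: 0.622
grasp_force: 30.0
time_s: 19.35
position: [0.4267, -0.1717, 0.2148]
tcp_rot: [[-0.939, 0.344, -0.001], [0.344, 0.939, 0.001], [0.001, 0.0, -1.0]]
force: [-0.6, -0.2, -1.1]
opening: 0.615
grasp_force: 30.0
position: [0.4303, -0.1741, 0.2182]
force: [0.5, -0.5, -0.9]
opening: 0.619
grasp_force: 30.0
position: [0.4274, -0.1721, 0.214]
force: [-0.2, 0.3, -2.9]
opening: 0.619
grasp_force: 30.0
position: [0.4262, -0.1713, 0.2121]
force: [0.4, -0.0, -0.5]
opening: 0.615
grasp_force: 30.0
position: [0.4263, -0.1714, 0.2118]
force: [-0.2, -0.0, -1.3]
opening: 0.619
grasp_force: 30.0
```

About 1.3 N, so it's short and goes in the tray (back-right slot).

```bash
python3 -m jog '[{"tx":0,"ty":0,"tz":-1,"roll":-0.11,"jaw":0.3},{"tx":0,"ty":0,"tz":0,"roll":-0.11,"jaw":0.3},{"tx":0,"ty":0,"tz":0,"roll":-0.11,"jaw":0.3},{"tx":0,"ty":0,"tz":0,"roll":-0.11,"jaw":0.3},{"tx":-3.58,"ty":3.04,"tz":0,"roll":0,"jaw":0.3},{"tx":-3.58,"ty":3.04,"tz":0,"roll":0,"jaw":0.3},{"tx":-3.58,"ty":3.04,"tz":0,"roll":0,"jaw":0.3},{"tx":-3.58,"ty":3.04,"tz":0,"roll":0,"jaw":0.3}]';python3 -m jog '[{"tx":-3.58,"ty":3.04,"tz":0,"roll":0,"jaw":0.3},{"tx":-3.58,"ty":3.04,"tz":0,"roll":0,"jaw":0.3},{"tx":-3.58,"ty":3.04,"tz":0,"roll":0,"jaw":0.3},{"tx":-3.58,"ty":3.04,"tz":0,"roll":0,"jaw":0.3},{"tx":0,"ty":0,"tz":0,"roll":0,"jaw":0.3},{"tx":0,"ty":0,"tz":0,"roll":0,"jaw":0.3}]'
```

```text
time_s: 20.55
position: [0.5596, -0.0369, 0.2216]
tcp_rot: [[-0.996, -0.089, -0.004], [-0.089, 0.996, 0.001], [0.003, 0.001, -1.0]]
force: [1.0, -1.0, -1.1]
opening: 0.616
grasp_force: 30.0
time_s: 21.15
position: [0.6902, 0.0965, 0.2204]
tcp_rot: [[-0.996, -0.091, -0.005], [-0.091, 0.996, -0.0], [0.005, 0.0, -1.0]]
force: [-0.4, -0.4, -2.0]
opening: 0.619
grasp_force: 30.0
```

```bash
python3 -m jog '[{"tx":0,"ty":0,"tz":4,"roll":0,"jaw":0.3},{"tx":0,"ty":0,"tz":4,"roll":0,"jaw":0.3},{"tx":0,"ty":0,"tz":4,"roll":0,"jaw":0.3},{"tx":0,"ty":0,"tz":3,"roll":0,"jaw":0.3},{"tx":0,"ty":0,"tz":2,"roll":0,"jaw":0.3},{"tx":0,"ty":0,"tz":0.5,"roll":0,"jaw":0.3},{"tx":0,"ty":0,"tz":0,"roll":0,"jaw":0.3},{"tx":0,"ty":0,"tz":0,"roll":0,"jaw":0.3}]'
```

```text
time_s: 21.95
position: [0.6917, 0.0949, 0.0497]
tcp_rot: [[-0.996, -0.088, 0.002], [-0.088, 0.996, -0.0], [-0.002, -0.0, -1.0]]
force: [-0.2, 0.6, -1.6]
opening: 0.617
grasp_force: 30.0
```

```bash
python3 -m jog '[{"tx":0,"ty":0,"tz":0.5,"roll":0,"jaw":0.3},{"tx":0,"ty":0,"tz":0.4,"roll":0,"jaw":0.3},{"tx":0,"ty":0,"tz":0,"roll":0,"jaw":0.3}]';python3 -m jog '[{"tx":0,"ty":0,"tz":0,"roll":0,"jaw":0.74},{"tx":0,"ty":0,"tz":0,"roll":0,"jaw":0.74},{"tx":0,"ty":0,"tz":0,"roll":0,"jaw":0.74},{"tx":0,"ty":0,"tz":0,"roll":0,"jaw":0.74}]'; python3 -m jog '[{"tx":0,"ty":0,"tz":-3,"roll":0,"jaw":0.74},{"tx":0,"ty":0,"tz":-4.5,"roll":0,"jaw":0.74},{"tx":0,"ty":0,"tz":-4.5,"roll":0,"jaw":0.8},{"tx":0,"ty":0,"tz":-4.5,"roll":0,"jaw":1},{"tx":0,"ty":0,"tz":-1.5,"roll":0,"jaw":1},{"tx":0,"ty":0,"tz":0,"roll":0,"jaw":1}]'; python3 w.py - 0.065 | tail -1;python3 w.py tray1.png 0.065
```

```text
time_s: 22.25
position: [0.6908, 0.0956, 0.0395]
tcp_rot: [[-0.996, -0.089, -0.0], [-0.089, 0.996, -0.0], [0.0, 0.0, -1.0]]
force: [-0.9, -0.3, -1.4]
opening: 0.617
grasp_force: 30.0
time_s: 22.65
position: [0.6913, 0.0956, 0.0398]
tcp_rot: [[-0.996, -0.089, 0.001], [-0.089, 0.996, -0.0], [-0.001, -0.0, -1.0]]
force: [0.3, 0.4, 0.4]
opening: 0.732
grasp_force: 0.0
time_s: 23.25
position: [0.693, 0.0956, 0.2233]
tcp_rot: [[-0.996, -0.089, 0.007], [-0.089, 0.996, -0.0], [-0.007, -0.001, -1.0]]
force: [-0.6, -0.0, 0.3]
opening: 0.962
grasp_force: 0.0
p 0.95 ctr [ 681. -206.] size [36. 58.] yaw -7.1 | tx 3.7 ty -29.9 cm roll 0.214
p 0.86 ctr [488. 264.] size [14. 54.] yaw 7.9 | tx 18.8 ty 18.6 cm roll -0.049
p 0.79 ctr [690.  95.] size [40. 41.] yaw 5.1 | tx 0.2 ty -0.1 cm roll 0.000
t 23.3 [0.6912 0.0956 0.2202] F [-1.1  0.8 -0.7] open 0.97 g 0.0Traceback (most recent call last):
  File "w.py", line 4, in <module>
    if len(sys.argv)>1: save(im,sys.argv[1],1.2)
                        ~~~~^^^^^^^^^^^^^^^^^^^^
  File "h.py", line 4, in save
    cv2.imwrite('pics/'+name,cv2.resize(img[:,:,::-1],None,fx=s,fy=s,interpolation=cv2.INTER_CUBIC))
    ~~~~~~~~~~~^^^^^^^^^^^^^^^^^^^^^^^^^^^^^^^^^^^^^^^^^^^^^^^^^^^^^^^^^^^^^^^^^^^^^^^^^^^^^^^^^^^^^
cv2.error: OpenCV(4.12.0) /io/opencv/modules/imgcodecs/src/loadsave.cpp:1051: error: (-2:Unspecified error) could not find a writer for the specified extension in function 'imwrite_'
```

```bash
python3 -m jog '[{"tx":4.15,"ty":1.7,"tz":0,"roll":0,"jaw":1},{"tx":4.15,"ty":1.7,"tz":0,"roll":0,"jaw":1},{"tx":4.15,"ty":1.7,"tz":0,"roll":0,"jaw":1},{"tx":4.15,"ty":1.7,"tz":0,"roll":0,"jaw":1},{"tx":4.15,"ty":1.7,"tz":0,"roll":0,"jaw":1},{"tx":4.15,"ty":1.7,"tz":0,"roll":-0.1,"jaw":1},{"tx":0,"ty":0,"tz":0,"roll":-0.1,"jaw":1},{"tx":0,"ty":0,"tz":0,"roll":0,"jaw":1}]'; python3 w.py
```

```text
time_s: 24.2
position: [0.4314, 0.1752, 0.2177]
tcp_rot: [[-0.958, -0.286, -0.005], [-0.286, 0.958, -0.001], [0.005, 0.001, -1.0]]
force: [1.4, -0.5, 0.1]
opening: 0.999
grasp_force: 0.0
p 0.95 ctr [442. 290.] size [42. 42.] yaw -13.1 | tx -4.3 ty 10.7 cm roll 0.518
p 0.69 ctr [436. 174.] size [41. 42.] yaw 16.6 | tx -0.4 ty -0.3 cm roll 0.001
t 24.2 [0.4314 0.1752 0.2177] F [ 1.4 -0.5  0.1] open 1.0 g 0.0
```

```bash
python3 -m jog '[{"tx":-0.3,"ty":-0.2,"tz":4,"roll":0,"jaw":1},{"tx":0,"ty":0,"tz":4.5,"roll":0,"jaw":1},{"tx":0,"ty":0,"tz":4.5,"roll":0,"jaw":1},{"tx":0,"ty":0,"tz":3.5,"roll":0,"jaw":1},{"tx":0,"ty":0,"tz":2,"roll":0,"jaw":1},{"tx":0,"ty":0,"tz":0,"roll":0,"jaw":1}]';  python3 -m jog '[{"tx":0,"ty":0,"tz":0,"roll":0,"jaw":0.3},{"tx":0,"ty":0,"tz":0,"roll":0,"jaw":0.3},{"tx":0,"ty":0,"tz":0,"roll":0,"jaw":0.3},{"tx":0,"ty":0,"tz":0,"roll":0,"jaw":0.3},{"tx":0,"ty":0,"tz":0,"roll":0,"jaw":0.3},{"tx":0,"ty":0,"tz":0,"roll":0,"jaw":0.3},{"tx":0,"ty":0,"tz":0,"roll":0,"jaw":0.3}]'; python3 -m jog '[{"tx":0,"ty":0,"tz":-2,"roll":0,"jaw":0.3},{"tx":0,"ty":0,"tz":-4,"roll":0,"jaw":0.3},{"tx":0,"ty":0,"tz":-4,"roll":0,"jaw":0.3},{"tx":0,"ty":0,"tz":-4,"roll":0,"jaw":0.3},{"tx":0,"ty":0,"tz":-4,"roll":0,"jaw":0.3}]' ; for i in 1 2 3 4; do python3 -m jog '[{"tx":0,"ty":0,"tz":0,"roll":0,"jaw":0.3}]' | grep -E "force|open|pos"; done
```

```text
time_s: 24.9
position: [0.4363, 0.1731, 0.0311]
tcp_rot: [[-0.959, -0.283, -0.007], [-0.283, 0.959, -0.001], [0.007, 0.001, -1.0]]
force: [-0.5, -0.0, 0.5]
opening: 1.0
grasp_force: 0.0
time_s: 25.6
position: [0.4379, 0.1742, 0.0353]
tcp_rot: [[-0.959, -0.285, 0.002], [-0.285, 0.959, 0.0], [-0.002, -0.0, -1.0]]
force: [-0.7, 0.9, 5.8]
opening: 0.619
grasp_force: 30.0
time_s: 26.1
position: [0.4362, 0.1737, 0.2155]
tcp_rot: [[-0.958, -0.285, -0.002], [-0.285, 0.958, -0.001], [0.002, 0.0, -1.0]]
force: [0.9, 0.8, -3.6]
opening: 0.612
grasp_force: 30.0
position: [0.4406, 0.1745, 0.219]
force: [0.8, 0.6, -2.7]
opening: 0.616
grasp_force: 30.0
position: [0.4369, 0.1738, 0.2146]
force: [-0.9, -0.5, -4.0]
opening: 0.619
grasp_force: 30.0
position: [0.4355, 0.1736, 0.2127]
force: [-0.4, 0.1, -3.9]
opening: 0.62
grasp_force: 30.0
position: [0.4358, 0.1736, 0.2125]
force: [0.3, 0.5, -2.9]
opening: 0.621
grasp_force: 30.0
```

Full. It goes in the bin's left-hand slot.

```bash
python3 -m jog '[{"tx":0,"ty":0,"tz":-1,"roll":0.132,"jaw":0.3},{"tx":0,"ty":0,"tz":0,"roll":0.132,"jaw":0.3},{"tx":-2.78,"ty":-3.53,"tz":0,"roll":0,"jaw":0.3},{"tx":-2.78,"ty":-3.53,"tz":0,"roll":0,"jaw":0.3},{"tx":-2.78,"ty":-3.53,"tz":0,"roll":0,"jaw":0.3},{"tx":-2.78,"ty":-3.53,"tz":0,"roll":0,"jaw":0.3},{"tx":-2.78,"ty":-3.53,"tz":0,"roll":0,"jaw":0.3},{"tx":-2.78,"ty":-3.53,"tz":0,"roll":0,"jaw":0.3}]';python3 -m jog '[{"tx":-2.78,"ty":-3.53,"tz":0,"roll":0,"jaw":0.3},{"tx":-2.78,"ty":-3.53,"tz":0,"roll":0,"jaw":0.3},{"tx":0,"ty":0,"tz":3,"roll":0,"jaw":0.3},{"tx":0,"ty":0,"tz":3,"roll":0,"jaw":0.3},{"tx":0,"ty":0,"tz":0,"roll":0,"jaw":0.3},{"tx":0,"ty":0,"tz":0,"roll":0,"jaw":0.3}]'
```

```text
time_s: 27.3
position: [0.6095, -0.035, 0.222]
tcp_rot: [[-1.0, -0.025, -0.004], [-0.025, 1.0, 0.001], [0.004, 0.001, -1.0]]
force: [1.0, 1.2, -4.2]
opening: 0.619
grasp_force: 30.0
time_s: 27.9
position: [0.6657, -0.1024, 0.1623]
tcp_rot: [[-1.0, -0.025, -0.004], [-0.025, 1.0, 0.001], [0.004, 0.002, -1.0]]
force: [0.3, -0.6, -3.3]
opening: 0.615
grasp_force: 30.0
```

```bash
python3 -m jog '[{"tx":0,"ty":0,"tz":2,"roll":0,"jaw":0.3},{"tx":0,"ty":0,"tz":1.5,"roll":0,"jaw":0.3},{"tx":0,"ty":0,"tz":0.8,"roll":0,"jaw":0.3},{"tx":0,"ty":0,"tz":0,"roll":0,"jaw":0.3}]'; python3 -m jog '[{"tx":0,"ty":0,"tz":0,"roll":0,"jaw":0.72},{"tx":0,"ty":0,"tz":0,"roll":0,"jaw":0.72},{"tx":0,"ty":0,"tz":0,"roll":0,"jaw":0.72},{"tx":0,"ty":0,"tz":0,"roll":0,"jaw":0.72},{"tx":0,"ty":0,"tz":0,"roll":0,"jaw":0.72}]'; python3 -m jog '[{"tx":0,"ty":0,"tz":-3,"roll":0,"jaw":0.72},{"tx":0,"ty":0,"tz":-4,"roll":0,"jaw":0.72},{"tx":0,"ty":0,"tz":-3,"roll":0,"jaw":1}]';python3 -m jog '[{"tx":3.4,"ty":-2.8,"tz":0,"roll":0,"jaw":1},{"tx":3.4,"ty":-2.8,"tz":0,"roll":0,"jaw":1},{"tx":3.4,"ty":-2.8,"tz":0,"roll":0,"jaw":1},{"tx":3.4,"ty":-2.8,"tz":0,"roll":0,"jaw":1},{"tx":3.4,"ty":-2.8,"tz":0,"roll":0.14,"jaw":1},{"tx":3.4,"ty":-2.8,"tz":0,"roll":0.14,"jaw":1},{"tx":3.4,"ty":-2.8,"tz":0,"roll":0.14,"jaw":1},{"tx":0,"ty":0,"tz":0,"roll":0,"jaw":1}]';python3 w.py; python3 - <<'E'
from h import *
c=capture('top');K=cam(c);save(c['img'][85:185,150:390],'bin5.png',3.2)
E
```

```text
time_s: 28.3
position: [0.666, -0.1023, 0.1205]
tcp_rot: [[-1.0, -0.026, -0.002], [-0.026, 1.0, 0.001], [0.002, 0.001, -1.0]]
force: [-0.6, -0.1, -3.8]
opening: 0.621
grasp_force: 30.0
time_s: 28.8
position: [0.6672, -0.1029, 0.1221]
tcp_rot: [[-1.0, -0.025, 0.001], [-0.025, 1.0, -0.0], [-0.001, -0.0, -1.0]]
force: [0.9, 0.3, 0.7]
opening: 0.719
grasp_force: 0.0
time_s: 29.1
position: [0.6675, -0.103, 0.2237]
tcp_rot: [[-1.0, -0.025, 0.002], [-0.025, 1.0, -0.001], [-0.002, -0.001, -1.0]]
force: [0.5, -0.5, 0.8]
opening: 0.754
grasp_force: 0.0
time_s: 29.9
position: [0.4193, -0.2909, 0.2215]
tcp_rot: [[-0.92, 0.391, -0.003], [0.391, 0.92, 0.001], [0.003, -0.0, -1.0]]
force: [0.6, 1.0, -0.4]
opening: 1.0
grasp_force: 0.0
p 0.68 ctr [ 435. -305.] size [41. 42.] yaw -24.1 | tx -2.0 ty -0.7 cm roll 0.019
t 29.9 [ 0.4193 -0.2909  0.2215] F [ 0.6  1.  -0.4] open 1.0 g 0.0
```

View pics/bin5.png

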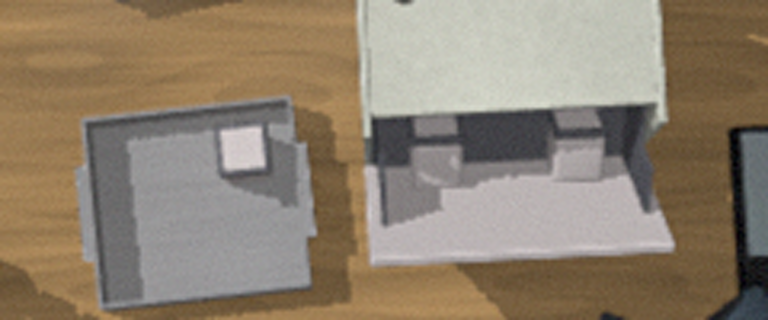

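The picture shows two tubs settled in the pocket at (437,150) and (578,145), the short tub on the tray floor at (243,150), and the bin still fully open. On to tub four.

```bash
python3 -m jog '[{"tx":-1.9,"ty":-0.7,"tz":3,"roll":0.019,"jaw":1},{"tx":0,"ty":0,"tz":4.5,"roll":0,"jaw":1},{"tx":0,"ty":0,"tz":4.5,"roll":0,"jaw":1},{"tx":0,"ty":0,"tz":4.5,"roll":0,"jaw":1},{"tx":0,"ty":0,"tz":2.3,"roll":0,"jaw":1},{"tx":0,"ty":0,"tz":0,"roll":0,"jaw":1}]';  python3 -m jog '[{"tx":0,"ty":0,"tz":0,"roll":0,"jaw":0.3},{"tx":0,"ty":0,"tz":0,"roll":0,"jaw":0.3},{"tx":0,"ty":0,"tz":0,"roll":0,"jaw":0.3},{"tx":0,"ty":0,"tz":0,"roll":0,"jaw":0.3},{"tx":0,"ty":0,"tz":0,"roll":0,"jaw":0.3},{"tx":0,"ty":0,"tz":0,"roll":0,"jaw":0.3},{"tx":0,"ty":0,"tz":0,"roll":0,"jaw":0.3}]'; python3 -m jog '[{"tx":0,"ty":0,"tz":-2,"roll":0,"jaw":0.3},{"tx":0,"ty":0,"tz":-4,"roll":0,"jaw":0.3},{"tx":0,"ty":0,"tz":-4,"roll":0,"jaw":0.3},{"tx":0,"ty":0,"tz":-4,"roll":0,"jaw":0.3},{"tx":0,"ty":0,"tz":-4,"roll":0,"jaw":0.3}]' ; for i in 1 2 3 4; do python3 -m jog '[{"tx":0,"ty":0,"tz":0,"roll":0,"jaw":0.3}]' | grep -E "force|open|pos"; done
```

```text
time_s: 30.65
position: [0.4381, -0.3006, 0.0301]
tcp_rot: [[-0.917, 0.399, -0.005], [0.399, 0.917, 0.005], [0.006, 0.003, -1.0]]
force: [0.1, 0.4, 0.9]
opening: 1.0
grasp_force: 0.0
time_s: 31.35
position: [0.4389, -0.304, 0.0345]
tcp_rot: [[-0.916, 0.402, 0.001], [0.402, 0.916, -0.002], [-0.002, -0.001, -1.0]]
force: [-0.8, -0.1, 7.1]
opening: 0.615
grasp_force: 30.0
time_s: 31.85
position: [0.4377, -0.3025, 0.2146]
tcp_rot: [[-0.915, 0.402, -0.001], [0.402, 0.915, 0.001], [0.001, 0.001, -1.0]]
force: [0.1, -1.2, -2.0]
opening: 0.617
grasp_force: 30.0
position: [0.4409, -0.3058, 0.2188]
force: [0.7, -0.5, -2.3]
opening: 0.617
grasp_force: 30.0
position: [0.4382, -0.3031, 0.214]
force: [0.1, 1.1, -1.7]
opening: 0.613
grasp_force: 30.0
position: [0.4372, -0.302, 0.2119]
force: [-0.8, 0.3, -0.7]
opening: 0.617
grasp_force: 30.0
position: [0.4373, -0.3022, 0.2115]
force: [-1.0, -0.7, -1.4]
opening: 0.614
grasp_force: 30.0
```

Short, so it goes in the tray's front-left slot.

```bash
python3 -m jog '[{"tx":0,"ty":0,"tz":-1,"roll":-0.126,"jaw":0.3},{"tx":0,"ty":0,"tz":0,"roll":-0.126,"jaw":0.3},{"tx":0,"ty":0,"tz":0,"roll":-0.126,"jaw":0.3},{"tx":0,"ty":0,"tz":0,"roll":-0.126,"jaw":0.3},{"tx":-1.74,"ty":4.35,"tz":0,"roll":0,"jaw":0.3},{"tx":-1.74,"ty":4.35,"tz":0,"roll":0,"jaw":0.3},{"tx":-1.74,"ty":4.35,"tz":0,"roll":0,"jaw":0.3},{"tx":-1.74,"ty":4.35,"tz":0,"roll":0,"jaw":0.3}]';python3 -m jog '[{"tx":-1.74,"ty":4.35,"tz":0,"roll":0,"jaw":0.3},{"tx":-1.74,"ty":4.35,"tz":0,"roll":0,"jaw":0.3},{"tx":-1.74,"ty":4.35,"tz":0,"roll":0,"jaw":0.3},{"tx":-1.74,"ty":4.35,"tz":0,"roll":0,"jaw":0.3},{"tx":-1.74,"ty":4.35,"tz":0,"roll":0,"jaw":0.3},{"tx":-1.74,"ty":4.35,"tz":0,"roll":0,"jaw":0.3},{"tx":-1.74,"ty":4.35,"tz":0,"roll":0,"jaw":0.3},{"tx":0,"ty":0,"tz":0,"roll":0,"jaw":0.3}]';python3 -m jog '[{"tx":0,"ty":0,"tz":0,"roll":0,"jaw":0.3},{"tx":0,"ty":0,"tz":0,"roll":0,"jaw":0.3}]'
```

```text
time_s: 33.05
position: [0.4915, -0.1218, 0.2219]
tcp_rot: [[-0.996, -0.089, -0.003], [-0.089, 0.996, 0.002], [0.003, 0.002, -1.0]]
force: [0.1, -0.0, -1.6]
opening: 0.619
grasp_force: 30.0
time_s: 33.85
position: [0.5864, 0.1963, 0.2215]
tcp_rot: [[-0.995, -0.096, -0.001], [-0.096, 0.995, 0.003], [0.001, 0.003, -1.0]]
force: [-0.1, -0.3, -0.7]
opening: 0.622
grasp_force: 30.0
time_s: 34.05
position: [0.5849, 0.1896, 0.222]
tcp_rot: [[-0.996, -0.09, -0.003], [-0.09, 0.996, -0.001], [0.003, -0.001, -1.0]]
force: [0.2, -0.1, -0.8]
opening: 0.617
grasp_force: 30.0
```

```bash
python3 -m jog '[{"tx":0,"ty":0,"tz":4,"roll":0,"jaw":0.3},{"tx":0,"ty":0,"tz":4,"roll":0,"jaw":0.3},{"tx":0,"ty":0,"tz":4,"roll":0,"jaw":0.3},{"tx":0,"ty":0,"tz":3,"roll":0,"jaw":0.3},{"tx":0,"ty":0,"tz":2,"roll":0,"jaw":0.3},{"tx":0,"ty":0,"tz":0.5,"roll":0,"jaw":0.3},{"tx":0,"ty":0,"tz":0,"roll":0,"jaw":0.3},{"tx":0,"ty":0,"tz":0,"roll":0,"jaw":0.3}]';python3 -m jog '[{"tx":0,"ty":0,"tz":0.4,"roll":0,"jaw":0.3},{"tx":0,"ty":0,"tz":0,"roll":0,"jaw":0.3}]'
```

```text
time_s: 34.85
position: [0.5869, 0.1899, 0.0497]
tcp_rot: [[-0.996, -0.089, 0.002], [-0.089, 0.996, 0.0], [-0.002, 0.0, -1.0]]
force: [0.7, -0.1, -0.8]
opening: 0.621
grasp_force: 30.0
time_s: 35.05
position: [0.5863, 0.1905, 0.0453]
tcp_rot: [[-0.996, -0.09, 0.001], [-0.09, 0.996, 0.0], [-0.001, 0.0, -1.0]]
force: [0.2, -0.4, -1.2]
opening: 0.615
grasp_force: 30.0
```

```bash
python3 -m jog '[{"tx":0,"ty":0,"tz":0.5,"roll":0,"jaw":0.3},{"tx":0,"ty":0,"tz":0,"roll":0,"jaw":0.3},{"tx":0,"ty":0,"tz":0,"roll":0,"jaw":0.74},{"tx":0,"ty":0,"tz":0,"roll":0,"jaw":0.74},{"tx":0,"ty":0,"tz":0,"roll":0,"jaw":0.74},{"tx":0,"ty":0,"tz":0,"roll":0,"jaw":0.74}]'; python3 -m jog '[{"tx":0,"ty":0,"tz":-3,"roll":0,"jaw":0.74},{"tx":0,"ty":0,"tz":-4.5,"roll":0,"jaw":0.74},{"tx":0,"ty":0,"tz":-4.5,"roll":0,"jaw":0.8},{"tx":0,"ty":0,"tz":-4.5,"roll":0,"jaw":1},{"tx":3.35,"ty":2.8,"tz":-1.3,"roll":0,"jaw":1},{"tx":3.35,"ty":2.8,"tz":0,"roll":0,"jaw":1},{"tx":3.35,"ty":2.8,"tz":0,"roll":0,"jaw":1},{"tx":3.35,"ty":2.8,"tz":0,"roll":0.1,"jaw":1}]';python3 -m jog '[{"tx":0,"ty":0,"tz":0,"roll":0.11,"jaw":1},{"tx":0,"ty":0,"tz":0,"roll":0.11,"jaw":1},{"tx":0,"ty":0,"tz":0,"roll":0,"jaw":1}]';python3 w.py
```

```text
time_s: 35.65
position: [0.5861, 0.1906, 0.0397]
tcp_rot: [[-0.996, -0.09, 0.0], [-0.09, 0.996, 0.0], [-0.0, 0.0, -1.0]]
force: [-0.2, 0.0, -0.3]
opening: 0.732
grasp_force: 0.0
time_s: 36.45
position: [0.441, 0.2907, 0.218]
tcp_rot: [[-1.0, 0.013, 0.001], [0.013, 1.0, 0.001], [-0.001, 0.001, -1.0]]
force: [0.9, 0.8, 0.3]
opening: 0.998
grasp_force: 0.0
time_s: 36.75
position: [0.4419, 0.2904, 0.2178]
tcp_rot: [[-0.974, 0.227, 0.0], [0.227, 0.974, 0.0], [-0.0, 0.0, -1.0]]
force: [-0.9, 0.1, -0.1]
opening: 1.0
grasp_force: 0.0
p 0.9 ctr [571. 188.] size [43. 21.] yaw -8.0 | tx -14.9 ty -7.1 cm roll -0.088
p 0.57 ctr [477. 302.] size [41. 40.] yaw -13.2 | tx -3.2 ty 1.9 cm roll 0.001
t 36.75 [0.4419 0.2904 0.2178] F [-0.9  0.1 -0.1] open 1.0 g 0.0
```

This tub has been knocked aside by about 37 mm. I'll re-centre over it and check again.

```bash
python3 -m jog '[{"tx":-3.2,"ty":1.9,"tz":0,"roll":0,"jaw":1},{"tx":0,"ty":0,"tz":0,"roll":0,"jaw":1},{"tx":0,"ty":0,"tz":0,"roll":0,"jaw":1}]';python3 w.py
```

```text
time_s: 37.15
position: [0.4784, 0.3009, 0.2171]
tcp_rot: [[-0.974, 0.228, -0.001], [0.228, 0.974, -0.0], [0.001, -0.0, -1.0]]
force: [0.2, -0.5, 0.3]
opening: 1.002
grasp_force: 0.0
p 0.94 ctr [477. 302.] size [41. 41.] yaw -13.2 | tx 0.1 ty 0.1 cm roll 0.000
p 0.84 ctr [584. 188.] size [42. 42.] yaw 4.9 | tx -12.8 ty -8.6 cm roll -0.315
t 37.15 [0.4784 0.3009 0.2171] F [ 0.2 -0.5  0.3] open 1.0 g 0.0
```

```bash
python3 -m jog '[{"tx":0.1,"ty":0.1,"tz":4,"roll":0,"jaw":1},{"tx":0,"ty":0,"tz":4.5,"roll":0,"jaw":1},{"tx":0,"ty":0,"tz":4.5,"roll":0,"jaw":1},{"tx":0,"ty":0,"tz":3.5,"roll":0,"jaw":1},{"tx":0,"ty":0,"tz":2,"roll":0,"jaw":1},{"tx":0,"ty":0,"tz":0,"roll":0,"jaw":1}]';  python3 -m jog '[{"tx":0,"ty":0,"tz":0,"roll":0,"jaw":0.3},{"tx":0,"ty":0,"tz":0,"roll":0,"jaw":0.3},{"tx":0,"ty":0,"tz":0,"roll":0,"jaw":0.3},{"tx":0,"ty":0,"tz":0,"roll":0,"jaw":0.3},{"tx":0,"ty":0,"tz":0,"roll":0,"jaw":0.3},{"tx":0,"ty":0,"tz":0,"roll":0,"jaw":0.3},{"tx":0,"ty":0,"tz":0,"roll":0,"jaw":0.3}]'; python3 -m jog '[{"tx":0,"ty":0,"tz":-2,"roll":0,"jaw":0.3},{"tx":0,"ty":0,"tz":-4,"roll":0,"jaw":0.3},{"tx":0,"ty":0,"tz":-4,"roll":0,"jaw":0.3},{"tx":0,"ty":0,"tz":-4,"roll":0,"jaw":0.3},{"tx":0,"ty":0,"tz":-4,"roll":0,"jaw":0.3}]' ; for i in 1 2 3 4; do python3 -m jog '[{"tx":0,"ty":0,"tz":0,"roll":0,"jaw":0.3}]' | grep -E "force|open|pos"; done
```

```text
time_s: 37.85
position: [0.474, 0.3012, 0.0297]
tcp_rot: [[-0.974, 0.227, -0.007], [0.227, 0.974, -0.003], [0.006, -0.004, -1.0]]
force: [-1.2, -0.4, -0.7]
opening: 0.998
grasp_force: 0.0
time_s: 38.55
position: [0.4775, 0.3026, 0.0333]
tcp_rot: [[-0.974, 0.228, 0.001], [0.228, 0.974, 0.0], [-0.001, 0.001, -1.0]]
force: [-0.5, 0.1, 5.7]
opening: 0.623
grasp_force: 30.0
time_s: 39.05
position: [0.4764, 0.3021, 0.2135]
tcp_rot: [[-0.974, 0.228, -0.001], [0.228, 0.974, -0.001], [0.001, -0.001, -1.0]]
force: [0.2, 0.4, -1.6]
opening: 0.616
grasp_force: 30.0
position: [0.4806, 0.304, 0.2181]
force: [1.0, 0.2, -1.4]
opening: 0.617
grasp_force: 30.0
position: [0.477, 0.3024, 0.2129]
force: [-0.8, -1.5, -1.9]
opening: 0.617
grasp_force: 30.0
position: [0.4755, 0.3018, 0.2107]
force: [-0.3, -1.0, -2.5]
opening: 0.62
grasp_force: 30.0
position: [0.4757, 0.3018, 0.2104]
force: [0.2, 0.4, -1.9]
opening: 0.619
grasp_force: 30.0
```

About 1.9 N, so it's short and goes in the tray's back-left slot.

```bash
python3 -m jog '[{"tx":0,"ty":0,"tz":-1,"roll":-0.107,"jaw":0.3},{"tx":0,"ty":0,"tz":0,"roll":-0.107,"jaw":0.3},{"tx":0,"ty":0,"tz":0,"roll":-0.107,"jaw":0.3},{"tx":-3.89,"ty":-2.4,"tz":0,"roll":0,"jaw":0.3},{"tx":-3.89,"ty":-2.4,"tz":0,"roll":0,"jaw":0.3},{"tx":-3.89,"ty":-2.4,"tz":0,"roll":0,"jaw":0.3},{"tx":-3.89,"ty":-2.4,"tz":0,"roll":0,"jaw":0.3},{"tx":-3.89,"ty":-2.4,"tz":0,"roll":0,"jaw":0.3}]';python3 -m jog '[{"tx":0,"ty":0,"tz":0,"roll":0,"jaw":0.3},{"tx":0,"ty":0,"tz":0,"roll":0,"jaw":0.3},{"tx":0,"ty":0,"tz":0,"roll":0,"jaw":0.3}]'
```

```text
time_s: 40.25
position: [0.6823, 0.1995, 0.2201]
tcp_rot: [[-0.996, -0.091, -0.004], [-0.091, 0.996, -0.0], [0.004, 0.0, -1.0]]
force: [0.3, 1.2, -1.6]
opening: 0.619
grasp_force: 30.0
time_s: 40.55
position: [0.6799, 0.2011, 0.2207]
tcp_rot: [[-0.996, -0.092, -0.004], [-0.092, 0.996, -0.0], [0.004, 0.0, -1.0]]
force: [-1.4, 1.0, -1.2]
opening: 0.618
grasp_force: 30.0
```

```bash
python3 -m jog '[{"tx":0,"ty":0,"tz":4,"roll":0,"jaw":0.3},{"tx":0,"ty":0,"tz":4,"roll":0,"jaw":0.3},{"tx":0,"ty":0,"tz":4,"roll":0,"jaw":0.3},{"tx":0,"ty":0,"tz":3,"roll":0,"jaw":0.3},{"tx":0,"ty":0,"tz":2,"roll":0,"jaw":0.3},{"tx":0,"ty":0,"tz":0.9,"roll":0,"jaw":0.3},{"tx":0,"ty":0,"tz":0,"roll":0,"jaw":0.3},{"tx":0,"ty":0,"tz":0,"roll":0,"jaw":0.3}]';python3 -m jog '[{"tx":0,"ty":0,"tz":0.4,"roll":0,"jaw":0.3},{"tx":0,"ty":0,"tz":0,"roll":0,"jaw":0.3},{"tx":0,"ty":0,"tz":0,"roll":0,"jaw":0.74},{"tx":0,"ty":0,"tz":0,"roll":0,"jaw":0.74},{"tx":0,"ty":0,"tz":0,"roll":0,"jaw":0.74},{"tx":0,"ty":0,"tz":0,"roll":0,"jaw":0.74}]'; python3 -m jog '[{"tx":0,"ty":0,"tz":-3,"roll":0,"jaw":0.74},{"tx":0,"ty":0,"tz":-4.5,"roll":0,"jaw":0.74},{"tx":0,"ty":0,"tz":-4.5,"roll":0,"jaw":0.74},{"tx":0,"ty":0,"tz":-4.5,"roll":0,"jaw":0},{"tx":3.8,"ty":2,"tz":-1.3,"roll":0,"jaw":0},{"tx":4.2,"ty":2,"tz":0,"roll":0,"jaw":0},{"tx":4.2,"ty":2,"tz":0,"roll":0,"jaw":0},{"tx":4.2,"ty":2,"tz":0,"roll":0.1,"jaw":0}]';python3 w.py; python3 b.py;python3 - <<'E'
from h import *
c=capture('top');save(c['img'][85:260,140:390],'chk6.png',3)
E
```

```text
time_s: 41.35
position: [0.6821, 0.2014, 0.0448]
tcp_rot: [[-0.996, -0.092, 0.002], [-0.092, 0.996, 0.0], [-0.002, 0.0, -1.0]]
force: [0.6, -0.4, -1.0]
opening: 0.622
grasp_force: 30.0
time_s: 41.95
position: [0.6819, 0.2006, 0.0398]
tcp_rot: [[-0.996, -0.091, 0.001], [-0.091, 0.996, 0.0], [-0.001, 0.0, -1.0]]
force: [-0.3, -0.0, 1.4]
opening: 0.735
grasp_force: 0.0
time_s: 42.75
position: [0.5094, 0.2657, 0.2179]
tcp_rot: [[-1.0, 0.012, 0.001], [0.012, 1.0, 0.0], [-0.001, 0.0, -1.0]]
force: [-0.2, 1.3, 0.1]
opening: 0.371
grasp_force: 0.0
p 0.97 ctr [570. 197.] size [20. 19.] yaw -0.6 | tx -6.1 ty -6.8 cm roll -0.001
t 42.75 [0.5094 0.2657 0.2179] F [-0.2  1.3  0.1] open 0.37 g 0.0
[ 685.8 -244.2] [55.6 72.6] -1.1 0.84 [ 682. -245.]
[ 682.  -102.2] [52.2 72.6] -1.2 0.88 [ 679. -102.]
[689.6  95.8] [42.7 41.9] 5.2 0.55 [690.  96.]
[580.5 190.9] [42.3 42. ] 6.0 0.8 [581. 191.]
[681.6 201.5] [42.8 42.3] 4.6 0.64 [682. 201.]
```

View pics/chk6.png

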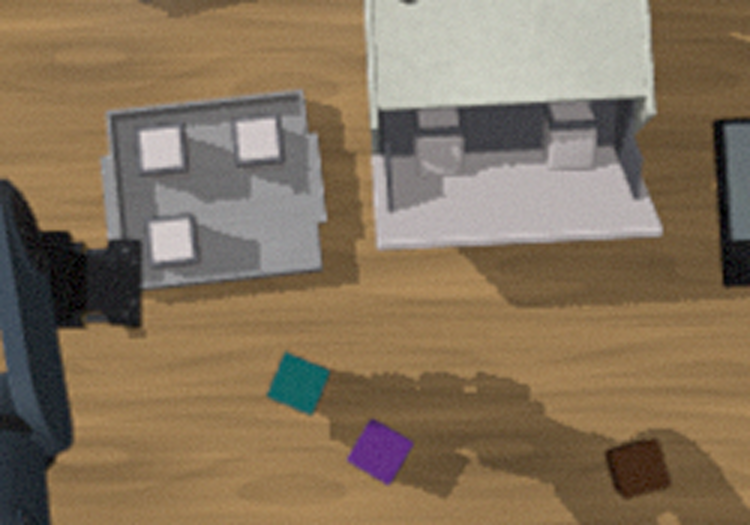

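The tray holds three tubs at (162,149), (258,139) and (172,240), and the bin holds two. The decoys haven't moved, and the bench has no white tub left. Now I'll shut the bin.

```bash
python3 -m jog '[{"tx":-0.5,"ty":-4.88,"tz":0,"roll":0,"jaw":0},{"tx":-0.5,"ty":-4.88,"tz":0,"roll":0,"jaw":0},{"tx":0,"ty":-4.88,"tz":0,"roll":0,"jaw":0},{"tx":0,"ty":-4.88,"tz":0,"roll":0,"jaw":0},{"tx":0,"ty":-4.88,"tz":0,"roll":0,"jaw":0},{"tx":0,"ty":-4.88,"tz":0,"roll":0,"jaw":0},{"tx":0,"ty":-4.88,"tz":0,"roll":0,"jaw":0},{"tx":0,"ty":-4.88,"tz":0,"roll":0,"jaw":0}]' && python3 -m jog '[{"tx":0,"ty":-4.88,"tz":0,"roll":0,"jaw":0},{"tx":0,"ty":0,"tz":0,"roll":0,"jaw":0},{"tx":0,"ty":0,"tz":0,"roll":0,"jaw":0}]'
```

```text
time_s: 43.8
position: [0.5188, -0.1291, 0.2177]
tcp_rot: [[-1.0, 0.01, 0.002], [0.01, 1.0, -0.001], [-0.002, -0.001, -1.0]]
force: [-0.1, -0.8, -0.3]
opening: 0.007
grasp_force: 0.0
time_s: 44.1
position: [0.5178, -0.1767, 0.2172]
tcp_rot: [[-1.0, 0.013, 0.001], [0.013, 1.0, -0.0], [-0.001, -0.0, -1.0]]
force: [-0.4, 0.2, 0.7]
opening: 0.008
grasp_force: 0.0
```

Next: down 8.3 cm, then push in along the arc.

```bash
python3 -m jog '[{"tx":0,"ty":0,"tz":4,"roll":0,"jaw":0},{"tx":0,"ty":0,"tz":3,"roll":0,"jaw":0},{"tx":0,"ty":0,"tz":1.3,"roll":0,"jaw":0},{"tx":0,"ty":0,"tz":0,"roll":0,"jaw":0},{"tx":-0.8,"ty":0,"tz":0,"roll":0,"jaw":0},{"tx":-0.8,"ty":0,"tz":0,"roll":0,"jaw":0},{"tx":-0.8,"ty":0,"tz":0,"roll":0,"jaw":0}]' && python3 -m jog '[{"tx":-0.8,"ty":0,"tz":-0.4,"roll":0,"jaw":0},{"tx":-0.8,"ty":0,"tz":-0.4,"roll":0,"jaw":0},{"tx":-0.8,"ty":0,"tz":-0.4,"roll":0,"jaw":0},{"tx":-0.8,"ty":0,"tz":-0.4,"roll":0,"jaw":0}]' && python3 -m jog '[{"tx":-0.8,"ty":0,"tz":-0.4,"roll":0,"jaw":0},{"tx":-0.8,"ty":0,"tz":-0.3,"roll":0,"jaw":0},{"tx":-0.8,"ty":0,"tz":-0.3,"roll":0,"jaw":0},{"tx":-0.8,"ty":0,"tz":-0.2,"roll":0,"jaw":0}]'
```

```text
time_s: 44.8
position: [0.5433, -0.1744, 0.1358]
tcp_rot: [[-1.0, 0.008, 0.003], [0.008, 1.0, -0.002], [-0.003, -0.002, -1.0]]
force: [-0.1, -0.9, 0.4]
opening: 0.006
grasp_force: 0.0
time_s: 45.2
position: [0.5741, -0.1745, 0.1511]
tcp_rot: [[-1.0, 0.009, 0.001], [0.009, 1.0, -0.0], [-0.001, -0.0, -1.0]]
force: [0.5, 0.1, 0.8]
opening: 0.003
grasp_force: 0.0
time_s: 45.6
position: [0.6059, -0.1747, 0.1627]
tcp_rot: [[-1.0, 0.009, 0.0], [0.009, 1.0, -0.0], [-0.0, -0.0, -1.0]]
force: [0.5, 0.2, 1.0]
opening: 0.005
grasp_force: 0.0
```

```bash
python3 - <<'E'
from h import *
c=capture('scene');save(c['img'][110:250,110:290],'shut1.png',4)
E
```

```text
(no output)
```

View pics/shut1.png

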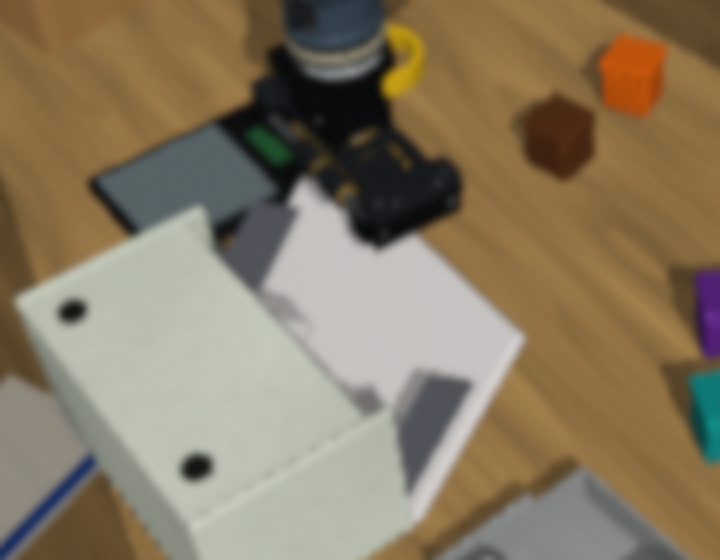

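The finger is behind the panel's outer side at (385,230) and the panel has come partway up, so I'll keep pushing.

```bash
python3 -m jog '[{"tx":-0.8,"ty":0,"tz":-0.2,"roll":0,"jaw":0},{"tx":-0.8,"ty":0,"tz":-0.2,"roll":0,"jaw":0},{"tx":-0.8,"ty":0,"tz":-0.1,"roll":0,"jaw":0},{"tx":-0.8,"ty":0,"tz":0,"roll":0,"jaw":0}]' && python3 -m jog '[{"tx":-0.8,"ty":0,"tz":0,"roll":0,"jaw":0},{"tx":-0.6,"ty":0,"tz":0,"roll":0,"jaw":0},{"tx":0,"ty":0,"tz":0,"roll":0,"jaw":0}]' && python3 -m jog '[{"tx":-0.3,"ty":0,"tz":0,"roll":0,"jaw":0},{"tx":0,"ty":0,"tz":0,"roll":0,"jaw":0}]'
```

```text
time_s: 46.05
position: [0.638, -0.175, 0.1677]
tcp_rot: [[-1.0, 0.009, 0.0], [0.009, 1.0, -0.0], [-0.0, -0.0, -1.0]]
force: [0.3, -0.7, 0.3]
opening: 0.007
grasp_force: 0.0
time_s: 46.35
position: [0.6521, -0.1751, 0.1673]
tcp_rot: [[-1.0, 0.008, 0.001], [0.008, 1.0, -0.0], [-0.001, -0.0, -1.0]]
force: [-0.2, 0.3, 0.9]
opening: 0.003
grasp_force: 0.0
time_s: 46.55
position: [0.6543, -0.1751, 0.1674]
tcp_rot: [[-1.0, 0.009, -0.0], [0.009, 1.0, -0.0], [0.0, -0.0, -1.0]]
force: [0.0, -0.5, 0.1]
opening: 0.005
grasp_force: 0.0
```

```bash
python3 - <<'E'
from h import *
c=capture('top');save(c['img'][85:185,240:390],'shut2.png',5)
E
```

```text
(no output)
```

View pics/shut2.png

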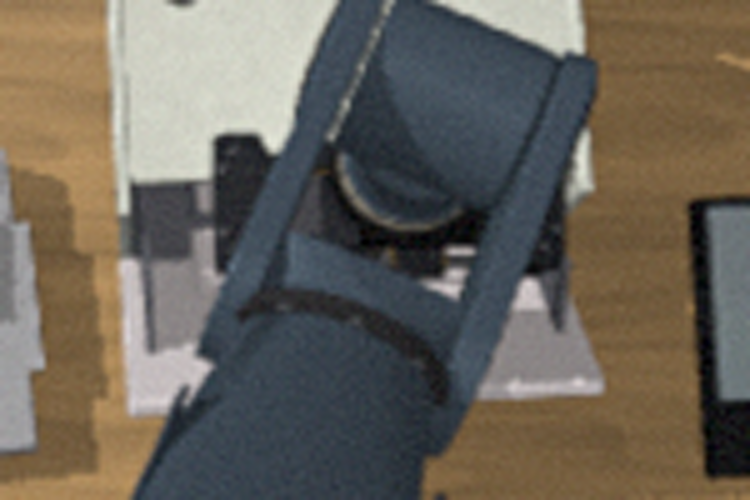

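The bin is still fully open, with its edge at crop (130,415)–(603,392). The closed fingers passed over the edge. I'll back off and come in about 30 mm lower.

```bash
python3 -c "
from rig import tips_ahead;print(tips_ahead if not callable(tips_ahead) else tips_ahead())"; python3 -m jog '[{"tx":0,"ty":0,"tz":-4,"roll":0,"jaw":0},{"tx":4.6,"ty":0,"tz":-0.5,"roll":0,"jaw":0},{"tx":4.6,"ty":0,"tz":0,"roll":0,"jaw":0},{"tx":4.7,"ty":0,"tz":0,"roll":0,"jaw":0},{"tx":0,"ty":0,"tz":4,"roll":0,"jaw":0},{"tx":0,"ty":0,"tz":4,"roll":0,"jaw":0},{"tx":0,"ty":0,"tz":2.2,"roll":0,"jaw":0},{"tx":0,"ty":0,"tz":0,"roll":0,"jaw":0}]' && python3 -m jog '[{"tx":-0.8,"ty":0,"tz":0,"roll":0,"jaw":0},{"tx":-0.8,"ty":0,"tz":0,"roll":0,"jaw":0},{"tx":-0.8,"ty":0,"tz":0,"roll":0,"jaw":0},{"tx":-0.4,"ty":0,"tz":-0.2,"roll":0,"jaw":0}]'
```

```text
0.019
time_s: 47.4
position: [0.5126, -0.1727, 0.1079]
tcp_rot: [[-1.0, 0.009, -0.006], [0.009, 1.0, 0.004], [0.006, 0.004, -1.0]]
force: [0.1, -0.1, -0.9]
opening: 0.007
grasp_force: 0.0
time_s: 47.8
position: [0.5453, -0.1746, 0.1136]
tcp_rot: [[-1.0, 0.008, 0.003], [0.008, 1.0, -0.002], [-0.003, -0.002, -1.0]]
force: [0.2, -0.7, -0.2]
opening: 0.006
grasp_force: 0.0
```

```bash
python3 -m jog '[{"tx":-0.5,"ty":0,"tz":-0.1,"roll":0,"jaw":0},{"tx":-0.5,"ty":0,"tz":-0.2,"roll":0,"jaw":0}]' && python3 -m jog '[{"tx":-0.5,"ty":0,"tz":-0.3,"roll":0,"jaw":0},{"tx":-0.5,"ty":0,"tz":-0.3,"roll":0,"jaw":0}]'
```

```text
time_s: 48.0
position: [0.5501, -0.174, 0.1153]
tcp_rot: [[-1.0, 0.007, -0.008], [0.007, 1.0, 0.0], [0.008, 0.0, -1.0]]
force: [-10.8, -3.5, 3.8]
opening: 0.006
grasp_force: 5.1
time_s: 48.2
position: [0.5574, -0.1738, 0.1214]
tcp_rot: [[-1.0, 0.007, -0.014], [0.007, 1.0, 0.002], [0.014, 0.002, -1.0]]
force: [-13.3, -2.0, 10.1]
opening: 0.007
grasp_force: 6.9
```

Contact is made and the panel is moving.

```bash
python3 -m jog '[{"tx":-0.6,"ty":0,"tz":-0.35,"roll":0,"jaw":0},{"tx":-0.6,"ty":0,"tz":-0.35,"roll":0,"jaw":0},{"tx":-0.6,"ty":0,"tz":-0.35,"roll":0,"jaw":0},{"tx":-0.6,"ty":0,"tz":-0.35,"roll":0,"jaw":0}]' && python3 -m jog '[{"tx":-0.6,"ty":0,"tz":-0.3,"roll":0,"jaw":0},{"tx":-0.6,"ty":0,"tz":-0.3,"roll":0,"jaw":0},{"tx":-0.6,"ty":0,"tz":-0.3,"roll":0,"jaw":0},{"tx":-0.6,"ty":0,"tz":-0.2,"roll":0,"jaw":0}]'
```

```text
time_s: 48.6
position: [0.5815, -0.1731, 0.1367]
tcp_rot: [[-1.0, 0.008, -0.013], [0.008, 1.0, 0.003], [0.013, 0.003, -1.0]]
force: [-12.4, 2.0, 15.1]
opening: 0.008
grasp_force: 10.9
time_s: 49.0
position: [0.6099, -0.1739, 0.1471]
tcp_rot: [[-1.0, 0.008, -0.003], [0.008, 1.0, 0.001], [0.003, 0.001, -1.0]]
force: [-4.6, 0.8, 2.3]
opening: 0.004
grasp_force: 2.0
```

```bash
python3 -m jog '[{"tx":-0.6,"ty":0,"tz":-0.2,"roll":0,"jaw":0},{"tx":-0.6,"ty":0,"tz":-0.15,"roll":0,"jaw":0},{"tx":-0.6,"ty":0,"tz":-0.1,"roll":0,"jaw":0},{"tx":-0.6,"ty":0,"tz":-0.1,"roll":0,"jaw":0}]' && python3 -m jog '[{"tx":-0.6,"ty":0,"tz":-0.1,"roll":0,"jaw":0},{"tx":-0.6,"ty":0,"tz":-0.1,"roll":0,"jaw":0},{"tx":-0.6,"ty":0,"tz":0,"roll":0,"jaw":0},{"tx":0,"ty":0,"tz":0,"roll":0,"jaw":0}]'
```

```text
time_s: 49.4
position: [0.636, -0.175, 0.1519]
tcp_rot: [[-1.0, 0.009, 0.0], [0.009, 1.0, -0.0], [-0.0, -0.0, -1.0]]
force: [-2.2, -0.7, 0.7]
opening: 0.005
grasp_force: 1.2
time_s: 49.8
position: [0.655, -0.1755, 0.154]
tcp_rot: [[-1.0, 0.009, 0.003], [0.009, 1.0, -0.001], [-0.003, -0.001, -1.0]]
force: [-0.5, 0.0, -1.0]
opening: 0.006
grasp_force: 0.0
```

```bash
python3 -m jog '[{"tx":-0.4,"ty":0,"tz":0,"roll":0,"jaw":0},{"tx":-0.3,"ty":0,"tz":0,"roll":0,"jaw":0},{"tx":0,"ty":0,"tz":0,"roll":0,"jaw":0}]' && python3 -m jog '[{"tx":-0.3,"ty":0,"tz":0,"roll":0,"jaw":0},{"tx":0,"ty":0,"tz":0,"roll":0,"jaw":0}]'; python3 - <<'E'
from h import *
c=capture('scene');save(c['img'][110:290,90:290],'shut3.png',3.3)
E
```

```text
time_s: 50.1
position: [0.6602, -0.1753, 0.154]
tcp_rot: [[-1.0, 0.009, -0.0], [0.009, 1.0, -0.0], [0.0, -0.0, -1.0]]
force: [-2.0, 0.0, 1.1]
opening: 0.008
grasp_force: 0.8
time_s: 50.3
position: [0.6602, -0.1753, 0.154]
tcp_rot: [[-1.0, 0.008, -0.007], [0.008, 1.0, 0.0], [0.007, 0.0, -1.0]]
force: [-8.3, 0.2, 5.1]
opening: 0.004
grasp_force: 4.0
```

View pics/shut3.png

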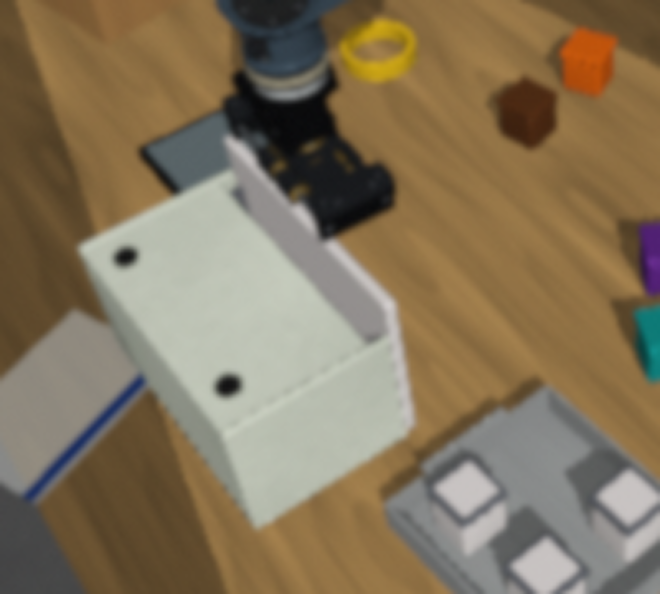

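The panel stands upright at (310,235), and force rises with no further motion. I'll push once more, back away and compare with the start.

```bash
python3 -m jog '[{"tx":-0.4,"ty":0,"tz":0,"roll":0,"jaw":0},{"tx":0,"ty":0,"tz":0,"roll":0,"jaw":0},{"tx":0,"ty":0,"tz":0,"roll":0,"jaw":0}]'; python3 -m jog '[{"tx":2,"ty":0,"tz":0,"roll":0,"jaw":0},{"tx":4,"ty":0,"tz":0,"roll":0,"jaw":0},{"tx":4,"ty":0,"tz":-2,"roll":0,"jaw":0},{"tx":2,"ty":4,"tz":-2,"roll":0,"jaw":0},{"tx":0,"ty":4.8,"tz":-1,"roll":0,"jaw":0},{"tx":0,"ty":4.8,"tz":0,"roll":0,"jaw":0},{"tx":0,"ty":4.8,"tz":0,"roll":0,"jaw":0},{"tx":0,"ty":4.8,"tz":0,"roll":0,"jaw":0}]'; python3 -m jog '[{"tx":0,"ty":4.8,"tz":0,"roll":0,"jaw":0},{"tx":0,"ty":4.8,"tz":0,"roll":0,"jaw":0},{"tx":0,"ty":4.8,"tz":0,"roll":0,"jaw":0},{"tx":0,"ty":4.8,"tz":0,"roll":0,"jaw":0},{"tx":0,"ty":0,"tz":0,"roll":0,"jaw":0}]'; python3 - <<'E'
from h import *
c=capture('top');save(c['img'],'end.png',1.5)
a=cv2.imread('pics/top0.png');b=cv2.imread('pics/end.png');g=lambda x:cv2.GaussianBlur(cv2.cvtColor(x,6),(5,5),0)
d=cv2.absdiff(g(a),g(b))[95:215,385:550];print(d.mean(),(d>40).sum())
E
python3 b.py
```

```text
time_s: 50.65
position: [0.6601, -0.1753, 0.154]
tcp_rot: [[-1.0, 0.008, -0.016], [0.008, 1.0, 0.001], [0.016, 0.001, -1.0]]
force: [-17.2, -1.6, 9.2]
opening: 0.001
grasp_force: 8.1
time_s: 51.45
position: [0.5501, 0.0595, 0.2047]
tcp_rot: [[-1.0, 0.01, 0.003], [0.01, 1.0, 0.0], [-0.003, 0.0, -1.0]]
force: [0.8, -0.2, -0.0]
opening: 0.004
grasp_force: 0.0
time_s: 51.95
position: [0.5512, 0.2561, 0.2044]
tcp_rot: [[-1.0, 0.003, 0.003], [0.003, 1.0, 0.004], [-0.003, 0.004, -1.0]]
force: [-0.2, -0.1, 0.1]
opening: 0.003
grasp_force: 0.0
19.021464646464647 231
[ 717.1 -243.5] [52.3  9.9] -1.1 0.6 [ 718. -242.]
[ 714.6 -101.2] [ 9.6 49.1] 4.1 0.51 [ 714. -101.]
[689.4  95.8] [42.3 41.9] 5.2 0.77 [690.  96.]
[581.  186.2] [32.6 42.5] -0.5 0.76 [581. 187.]
[681.8 201.5] [42.7 42.7] 5.2 0.88 [682. 202.]
```

View pics/end.png

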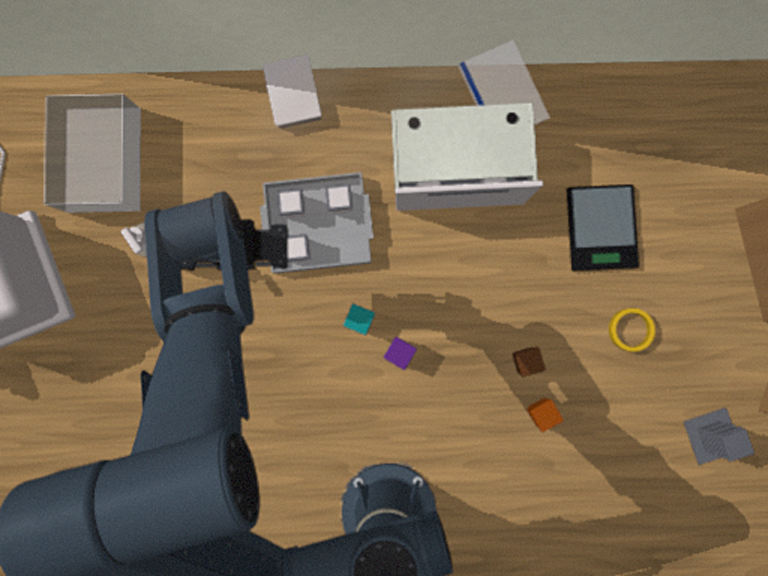

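The bin edge is back at (394,188)–(541,182), the same as at the start. The three short tubs are on the tray floor, and nothing else on the bench has moved. Handing in.

```bash
python3 -c "
from rig import hand_in;print(hand_in())"
```

```text
the job is handed in; nothing more can be done
None
```

The job is handed in at about 52 s of the 210 s: the two full tubs are in the bin, which is shut again, the three short ones are on the tray floor, and the other things are where they were.

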